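Raise the screen sash to its height marker

TASK

Open the bench screen's sliding window: put your fingers under its blue lip and push it gently up until the underside of the lip is level with the white line of the green height marker on the right-hand post, then leave it standing there and take your hand away. Work from beneath only: do not pinch the lip or press on its black top strip, and leave the marker, the well plate, the bottle and the tip box where they stand.

Things in the scene. Friction and masses are not known exactly. Their poses are not given: they have to be found in the camera images.
- lip_edge (a point): Middle of the lower front edge of the sash's blue lip (nearest the robot). The lip is a level shelf 400 mm wide, 10 mm thick, jutting 50 mm from the window towards the robot; this point is on its underside, 56 mm before the sash plane. Axes: x level, towards the screen, y left along the lip, z up. Free space under it: only the screen's 12 mm high base, starting 60 mm behind this edge, and the bench.
- mark (a point): Middle of the white line on the front of the green height marker, a clip 36 mm wide and 16 mm high at the robot's right-hand (-y) post, 185 to 270 mm above the bench. The clip juts out to 36 mm in front of the sash plane, just outside the right-hand end of the lip. z up. It stays where it is unless pushed.
- sash (a joint): Height of the sash in its guides, m, growing upward: 0 = lip underside 85 mm above the bench, upper stop 0.22. Starts at 0 to 0.05, at least 50 mm below the marker. A clear pane with a blue bottom rail, 400 wide, 220 mm high, 0.9 kg with lip, counterweighted: it stays where it is left and takes 2 to 5 N to push up, plus 10 N per m/s of speed.
- screen: The fixed bench screen, origin on the bench under the middle of the sash plane; x points away from the robot through the screen, y to the left, z up. Two black guide posts 22 mm wide at y = +-212 mm, a top bar 576 mm up, low clear side wings behind, open at the back and top. It faces the robot, turned by up to about 14 degrees.
- marker (a joint): Height of the marker on its post, in m, above its lowest place (0 = white line 185 mm above the bench). To be left as it is.
- plate_center (a point): Centre of the loose clear 96-well plate with pink wells, 86 x 128 x 14 mm, lying on the black stage behind the screen. Bystander.
- bottle_center (a point): Centre of the loose amber bottle with an orange cap, 60 mm across and 130 mm high, standing on the bench before one side of the screen. Bystander.
- tipbox_center (a point): Centre of the loose blue tip box with a clear lid, 60 x 60 x 68 mm, standing on the bench before the other side of the screen. Bystander.
- lip_top (a point): Middle of the black rubber strip on top of the lip, 390 x 45 mm and 3 mm thick, set 4 mm back from the lip's front edge, 13 mm above its underside; not to be pressed. Axes as lip_edge.

How it is judged:
By the outcome, as a careful person would: the job done as asked, in the order asked, and still so for the second after the job is handed in, with the robot touching nothing.
It also fails if it takes over 45 s, if anything falls off the work surface, if the arm or the gripper's body presses on something with over 40 N, if the wrist force passes 120 N, or if a joint passes its speed limit or range.

ROBOT

A 7-joint arm with a two-finger parallel gripper is mounted at the origin on the work surface. World frame = base frame: x ahead of the robot, y to its left, z up, the work surface at z = 0. Lengths are in m, angles in rad, forces in N, time in s.
With the tool pointing down it reaches from about 0.425 to 0.8 m from the base axis. Payload 8.3 kg.
Tool frame: the origin (TCP) lies at the very end of the fingers, on their centre line; the grasp point (between the pads) lies 19 mm behind it; z points along the fingers, y is the direction in which the jaws open and shut (so a half turn about z gives the same grasp; the last joint's range is limited). The gripper opens to 85 mm and grips with 20 to 120 N. Pads are 22 mm wide; open, the fingers measure 114 mm over their backs; the gripper's body (76 mm by 85 mm) begins 54 mm behind the grasp point. The pads swing forward as they close: fully open they stand 13 mm farther back than shut.
Start: joints at [1.287, 0.383, 0.016, 1.37, -0.006, 1.388, -0.046], TCP at [0.137, -0.61, 0.204] pointing down, gripper open.
Joint ranges: [-2.95, 2.95], [-0.25, 2.06], [-1.52, 1.56], [0.18, 2.33], [-1.44, 4.58], [0.02, 2.06], [-3.01, 3.01]. Speed limits (rad/s): [2.39, 2.39, 3.01, 3.01, 3.14, 3.14, 3.14].

INTERFACE

Orientations are given as a unit quaternion [x, y, z, w].
In Python, from workcell import manip gives the robot as it stands.
- The arm moves only by the tool send_rows, never from a script. Its argument "deltas" is a list of rows, each an object with "turn": the turn, a rotation vector about the tool's x, y, z in degrees, a list of three; "offset": the shift along the tool's x, y, z in mm, a list of three; "grip": the opening, from 0 (shut) to 1 (fully open). In form: [{"turn": [wx, wy, wz], "offset": [x, y, z], "grip": grip}, ...]. A call has 1 to 12 rows; each row shifts and turns the commanded pose from where the row before left it, along the tool's axes as they then stand; what a row does not reach is not made up. A row lasts 1/8 s, in which the tool goes at most 62.5 mm and 10.7 degrees, less where a joint would pass 70% of its speed; a pose out of reach is approached as far as the arm can. A call is refused whole if a number of a shift passes 62.5 or a number of a turn 10.7, either way. A call with a gripper value outside its range is refused whole. The fingers move at their own pace and stop on an object; "newtons" is the grip in N (left out, the last holds). Time passes only in rows, so rows that do not move let the fingers close. It gives the time, the measured TCP pose, the force and the opening at its end, in the units of the state.
- manip.read_state(): the state, without advancing time (a new reading comes with each control period).
- manip.camera(name): name is "scene" or "side" or "wrist"; returns the picture (480x640x3 uint8, red, green, blue); there is no depth.
- manip.get_calibration(name): a dict with "intrinsics" (3x3 intrinsics, pixels), "world_to_cam" (4x4, takes a point from world to camera coordinates). Camera axes: x right, y down, z forward; pixel columns grow to the right and rows downward; lengths in m; the calibration is good to about 2 mm. The wrist camera is an equidistant fisheye: a pixel r from the principal point sees the ray r / f radians off the axis. A picture is of the moment at which its call begins: read the wrist's pose just before it. get_calibration takes no time and is no camera call; for the wrist camera it gives the pose at the moment of the call.
- manip.sign_off(): hands the job in, once; it reports no verdict.
The state is a dict: "time": time; "joints": joint angles; "joint_vel": joint speeds; "joint_torque": joint torques, N m; "eef_pos": TCP position; "tcp_rot": TCP orientation; "contact_force": force on the tool from outside, world axes, zero at the start; "moment": the same for the moment, N m; "finger_gap": finger opening in m.
Only numpy, scipy, OpenCV 4.12 (cv2) and the standard library are available. Lean on these libraries where they do the work, as an engineer would, in place of code of your own. Each camera call takes 0.05 s, during which the arm holds its last target.

## Working session

There is one attempt and no reset: what is moved stays moved. The work goes in short steps, Python scripts to look and compute and a tool call to move; the robot and the scene stay as the last step left them, time stands still between calls to the robot, and variables do not carry over. Pictures are saved under pics/ and viewed, and the job is handed in when it is done.

Besides the shell and the picture viewer there is one more tool, called after "Emit:" as a command line: name --argument value ..., lists and objects as JSON in quotes. send_rows: Moves the arm, as the interface text tells. Its arguments: {"type":"object","properties":{"deltas":{"type":"array","items":{"type":"object","properties":{"turn":{"type":"array","items":{"type":"number"}},"offset":{"type":"array","items":{"type":"number"}},"grip":{"type":"number"}}}},"newtons":{"type":"number"}},"required":["deltas"]}

```bash
mkdir -p pics; python3 - <<'E'
from workcell import manip
import cv2
s=manip.read_state();print(s)
for n in ["scene","side","wrist"]:
    c=manip.get_calibration(n);print(n,c)
    cv2.imwrite(f"pics/{n}0.png",manip.camera(n)[:,:,::-1])
E
```

```text
{'time': 0.0, 'joints': array([ 1.28708649,  0.38425932,  0.01634843,  1.37117565, -0.00631305,
        1.3882008 , -0.04647788]), 'joint_vel': array([ 0.00137451, -0.00040637, -0.00030134,  0.00059668,  0.00093938,
       -0.00135894,  0.00048203]), 'joint_torque': array([ 3.79569792e-04, -6.27605152e+01,  8.43636766e-01, -3.71828485e+01,
        1.61186111e-02,  1.39513487e-02, -6.79601271e-05]), 'eef_pos': array([ 0.13681611, -0.60925934,  0.2030558 ]), 'tcp_rot': array([ 9.93905172e-01,  1.10233904e-01, -1.17503250e-04, -9.90389757e-04]), 'contact_force': array([-0.35559007, -0.1264034 ,  0.60909465]), 'moment': array([-0.01228991,  0.0018681 ,  0.05986334]), 'finger_gap': 0.08552169393432967}
scene {'intrinsics': array([[462.65297324,   0.        , 323.83933148],
       [  0.        , 462.65297324, 237.70902601],
       [  0.        ,   0.        ,   1.        ]]), 'world_to_cam': array([[-0.12776234,  0.99176449, -0.00894328,  0.04757248],
       [ 0.59637522,  0.06961584, -0.79968133, -0.26068079],
       [-0.79247295, -0.10750271, -0.60035805,  1.52154518],
       [ 0.       
[... 219 characters left out ...]
 'world_to_cam': array([[-0.77380546,  0.63333336, -0.010675  ,  0.44420979],
       [ 0.55140216,  0.66521662, -0.50343074, -0.27443379],
       [-0.3117383 , -0.39544367, -0.86396964,  1.29258458],
       [ 0.        ,  0.        ,  0.        ,  1.        ]])}
wrist {'intrinsics': array([[371.64829954,   0.        , 315.82955349],
       [  0.        , 371.64829954, 238.91679341],
       [  0.        ,   0.        ,   1.        ]]), 'world_to_cam': array([[ 0.21898442, -0.97572434, -0.0028013 , -0.62307582],
       [-0.93909779, -0.21154176,  0.2708236 , -0.03672701],
       [-0.26484177, -0.05667546, -0.96262492,  0.3798294 ],
       [ 0.        ,  0.        ,  0.        ,  1.        ]])}
```

View pics/scene0.png

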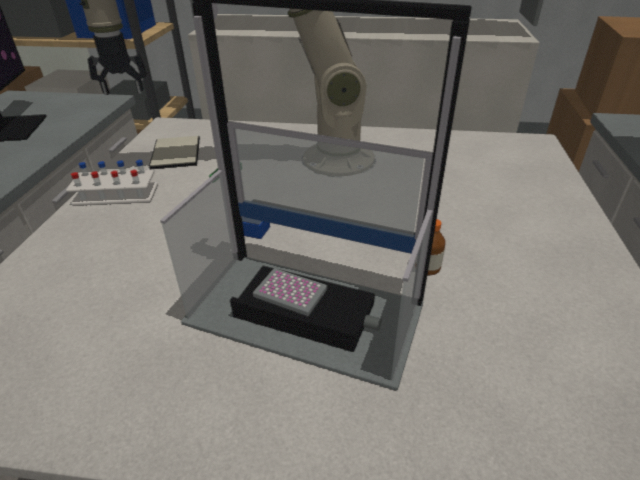

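View pics/side0.png

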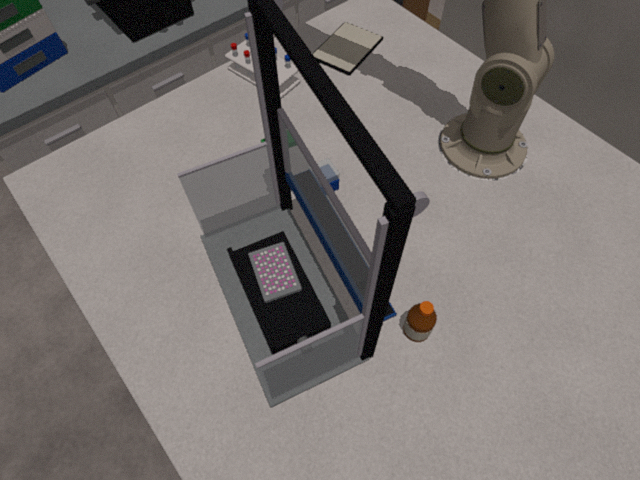

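View pics/wrist0.png

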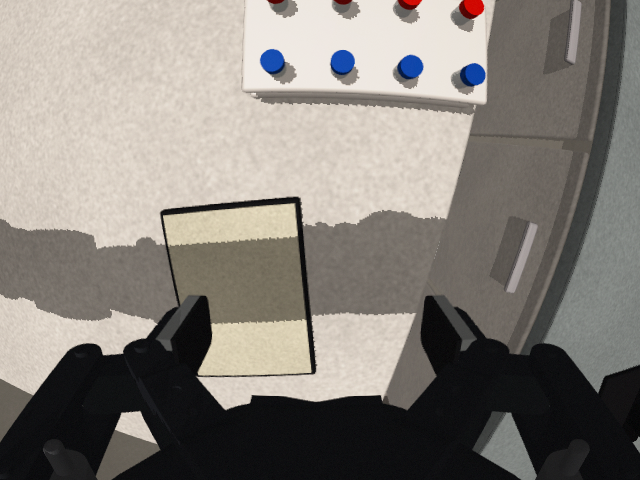

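The scene and side cameras look from behind. The posts' feet are at about (240,258) and (423,303) in the scene picture and (285,208) and (367,357) in the side picture. Green shows only as slivers, at (213,172) and (275,140). I'll measure the screen frame and zoom in on the marker and lip.

```bash
cat > h.py <<'E'
from workcell import manip
import numpy as np, cv2
def ray(n,px,cal=None):
    c=cal or manip.get_calibration(n);K=c["intrinsics"];T=c["world_to_cam"];R=T[:3,:3];o=-R.T@T[:3,3]
    u=(px[0]-K[0,2])/K[0,0];v=(px[1]-K[1,2])/K[1,1]
    if n=="wrist":
        r=np.hypot(u,v);d=np.array([np.sin(r)*u/max(r,1e-9),np.sin(r)*v/max(r,1e-9),np.cos(r)])
    else: d=np.array([u,v,1.])
    d=R.T@d;return o,d/np.linalg.norm(d)
def onz(n,px,z,cal=None):
    o,d=ray(n,px,cal);return o+d*(z-o[2])/d[2]
def onplane(n,px,p,nn,cal=None):
    o,d=ray(n,px,cal);return o+d*(((p-o)@nn)/(d@nn))
def proj(n,P,cal=None):
    c=cal or manip.get_calibration(n);K=c["intrinsics"];T=c["world_to_cam"];p=T[:3,:3]@np.array(P)+T[:3,3]
    if n=="wrist":
        r=np.hypot(p[0],p[1]);t=np.arctan2(r,p[2]);return K[0,2]+K[0,0]*t*p[0]/r,K[1,2]+K[1,1]*t*p[1]/r
    return K[0,2]+K[0,0]*p[0]/p[2],K[1,2]+K[1,1]*p[1]/p[2]
def tri(n1,p1,n2,p2,c1=None,c2=None):
    o1,d1=ray(n1,p1,c1);o2,d2=ray(n2,p2,c2)
    A=np.stack([d1,-d2],1);t=np.linalg.lstsq(A,o2-o1,rcond=None)[0]
    a=o1+d1*t[0];b=o2+d2*t[1];return (a+b)/2,np.linalg.norm(a-b)
E
python3 - <<'E'
from h import *
for n,ps in dict(scene=[(240,258),(423,303),(185,320),(398,388)],side=[(285,208),(367,357),(270,402)]).items():
    for p in ps: print(n,p,onz(n,p,0.0).round(3))
T=manip.get_calibration("wrist")["world_to_cam"];o=-T[:3,:3].T@T[:3,3];print("wristcam",o)
from scipy.spatial.transform import Rotation as R
s=manip.read_state();r=R.from_quat(s["tcp_rot"]).as_matrix();print(r.round(3),"cam in tool",r.T@(o-s["eef_pos"]),(T[:3,:3]@r).round(3))
a=cv2.imread("pics/scene0.png");cv2.imwrite("pics/s1.png",cv2.resize(a[150:310,160:460],None,fx=2.6,fy=2.6,interpolation=cv2.INTER_CUBIC))
a=cv2.imread("pics/side0.png");cv2.imwrite("pics/s2.png",cv2.resize(a[110:370,170:450],None,fx=2.3,fy=2.3,interpolation=cv2.INTER_CUBIC))
E
```

```text
scene (240, 258) [ 0.54  -0.182  0.   ]
scene (423, 303) [0.642 0.248 0.   ]
scene (185, 320) [ 0.749 -0.24   0.   ]
scene (398, 388) [0.86  0.195 0.   ]
side (285, 208) [ 0.548 -0.181  0.   ]
side (367, 357) [0.646 0.24  0.   ]
side (270, 402) [0.861 0.183 0.   ]
wristcam [ 0.20255574 -0.59422434  0.37396676]
[[ 0.976  0.219 -0.   ]
 [ 0.219 -0.976  0.001]
 [-0.    -0.001 -1.   ]] cam in tool [ 0.06745243 -0.00067302 -0.17065932] [[-0.     1.     0.001]
 [-0.963  0.    -0.271]
 [-0.271 -0.001  0.963]]
```

View pics/s1.png

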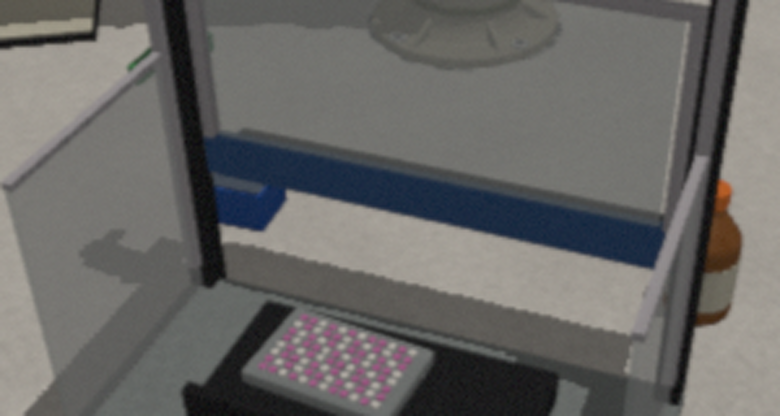

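View pics/s2.png

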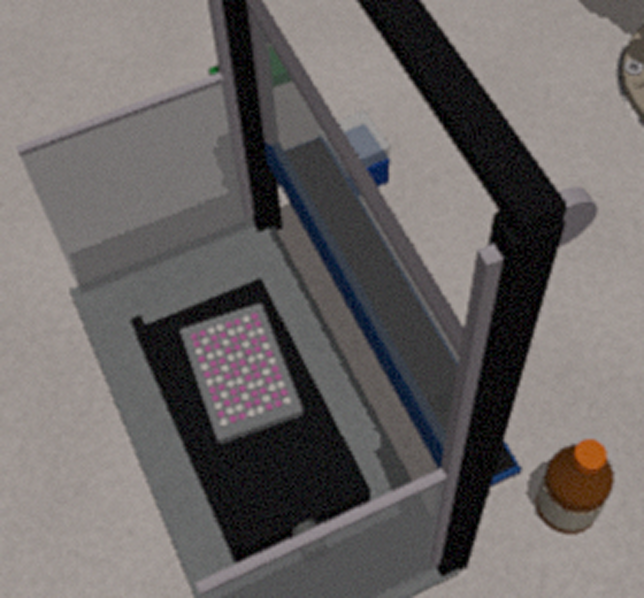

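Rough frame: screen yaw ≈ -13°, sash plane centre ≈ (0.59, 0.03). The marker line can only be seen from the front, so I'll bring the wrist camera round to face it, staying well above the tip box.

Emit:
send_rows --deltas '[{"turn":[0,0,0],"offset":[10,-12,-40],"grip":0},{"turn":[0,0,0],"offset":[34,-40,-20],"grip":0},{"turn":[0,0,0],"offset":[34,-40,-10],"grip":0},{"turn":[0,0,0],"offset":[34,-40,0],"grip":0},{"turn":[0,0,0],"offset":[34,-40,0],"grip":0},{"turn":[0,0,0],"offset":[34,-40,0],"grip":0}]'

```text
time: 0.9
eef_pos: [0.2666, -0.3618, 0.274]
tcp_rot: [0.994, 0.11, -0.0, 0.0]
contact_force: [1.3, 0.1, -0.0]
finger_gap: -0.0
```

```bash
cat > log.py <<'E'
from workcell import manip
import json
s=manip.read_state()
d={k:(v.tolist() if hasattr(v,'tolist') else v) for k,v in s.items()}
open('log.jsonl','a').write(json.dumps(d)+"\n")
from scipy.spatial.transform import Rotation as R
print(round(d["time"],3),s["eef_pos"].round(4),"q",s["joints"].round(3),"F",s["contact_force"].round(2),"gap",round(d["finger_gap"],4));print(R.from_quat(s["tcp_rot"]).as_matrix().round(3))
E
python3 log.py
```

```text
0.9 [ 0.2666 -0.3618  0.274 ] q [ 1.029 -0.017 -0.161  1.689 -0.003  1.469 -0.482] F [ 1.28  0.12 -0.04] gap -0.0
[[ 0.976  0.219 -0.   ]
 [ 0.219 -0.976 -0.   ]
 [-0.     0.    -1.   ]]
```

Emit:
send_rows --deltas '[{"turn":[0,0,0],"offset":[30,-42,0],"grip":0},{"turn":[0,0,0],"offset":[30,-42,0],"grip":0},{"turn":[0,0,0],"offset":[30,-42,0],"grip":0},{"turn":[0,5,5],"offset":[20,-40,0],"grip":0},{"turn":[0,8,5],"offset":[0,-40,0],"grip":0},{"turn":[0,8,5],"offset":[0,-40,0],"grip":0},{"turn":[0,8,5],"offset":[0,0,0],"grip":0},{"turn":[0,8,5],"offset":[0,0,0],"grip":0}]'

```text
time: 1.9
eef_pos: [0.3677, -0.1423, 0.2197]
tcp_rot: [0.992, -0.001, 0.111, -0.053]
contact_force: [0.2, 2.1, -0.3]
finger_gap: -0.0001
```

```bash
python3 log.py; python3 - <<'E'
from h import *
cv2.imwrite("pics/w1.png",manip.camera("wrist")[:,:,::-1])
E
```

```text
1.9 [ 0.3677 -0.1423  0.2197] q [ 0.853 -0.252 -0.304  2.029 -0.299  1.23  -0.937] F [ 0.2   2.09 -0.27] gap -0.0001
[[ 0.975  0.009  0.221]
 [-0.015 -0.994  0.105]
 [ 0.22  -0.106 -0.97 ]]
```

View pics/w1.png

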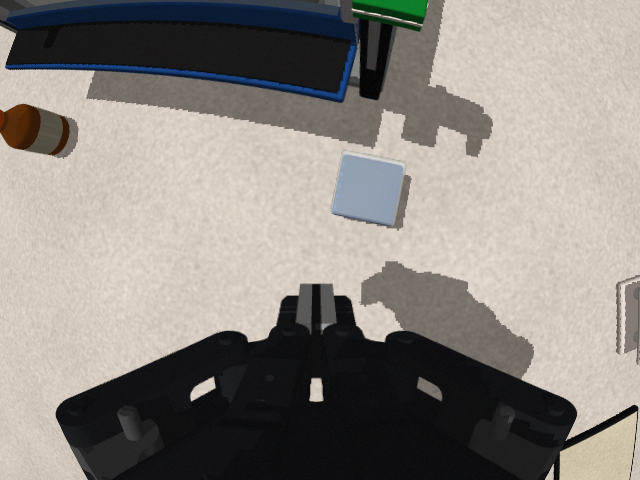

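The wrist picture shows the tip box (370,190), marker (390,10), lip (190,55) and bottle (40,130). Joint 2 has hit its limit, so I'll identify the arm's kinematics from the logged states before planning the low, forward-pointing pose.

```bash
cat > kin.py <<'E'
import numpy as np, json, itertools
from scipy.spatial.transform import Rotation as R
from scipy.optimize import least_squares
def rz(a): return R.from_euler('z',a).as_matrix()
def ry(a): return R.from_euler('y',a).as_matrix()
def fk(q,p,s):
    d1,o1,a2,e2,d3,a4,e4,d5,a6,d7,o7=p
    M=rz(s[0]*q[0]+o1);t=np.array([0,0,d1])
    M=M@ry(q[1]);t=t+M@[a2,e2,d3];M=M@rz(s[1]*q[2])@ry(q[3])
    t=t+M@[a4,e4,d5];M=M@rz(s[2]*q[4])@ry(q[5]);t=t+M@[a6,0,d7];M=M@rz(s[3]*q[6]+o7)
    return t,M
def fit():
    S=[json.loads(l) for l in open('log.jsonl')]
    S=[(np.array(x['joints']),np.array(x['eef_pos']),R.from_quat(x['tcp_rot']).as_matrix()) for x in S]
    best=[]
    for s in itertools.product([-1],[1,-1],[1,-1],[1,-1]):
      for o7 in (0,1.57,3.14,-1.57):
        f=lambda p:np.concatenate([np.r_[(fk(q,p,s)[0]-t),0.3*R.from_matrix(fk(q,p,s)[1].T@M).as_rotvec()] for q,t,M in S]+[0.003*(np.array(p)[[2,3,5,6,8]])])
        r=least_squares(f,[.35,0,0,0,.4,0,0,.4,0,.3,o7]);best.append((r.cost,s,r.x))
    best.sort(key=lambda b:b[0]);return best
if __name__=="__main__":
    q0=dict(joints=[1.28708649,0.38425932,0.01634843,1.37117565,-0.00631305,1.3882008,-0.04647788],eef_pos=[0.13681611,-0.60925934,0.2030558],tcp_rot=[9.93905172e-01,1.10233904e-01,-1.17503250e-04,-9.90389757e-04])
    L=open('log.jsonl').read()
    if '1.28708649' not in L: open('log.jsonl','a').write(json.dumps(q0)+"\n")
    for b in fit()[:4]: print(b[0],b[1],b[2].round(4))
E
python3 kin.py
```

```text
2.3183061396156896e-09 (-1, -1, -1, -1) [ 2.5120e-01  1.0000e-04 -2.0000e-04 -1.6600e-02  4.5630e-01  2.0000e-04
 -1.5300e-02  4.6190e-01  6.0000e-04  3.8640e-01  1.5709e+00]
2.318306139615989e-09 (-1, -1, -1, -1) [ 2.5120e-01  1.0000e-04 -2.0000e-04 -1.6600e-02  4.5630e-01  2.0000e-04
 -1.5300e-02  4.6190e-01  6.0000e-04  3.8640e-01  1.5709e+00]
2.318306139616107e-09 (-1, -1, -1, -1) [ 2.5120e-01  1.0000e-04 -2.0000e-04 -1.6600e-02  4.5630e-01  2.0000e-04
 -1.5300e-02  4.6190e-01  6.0000e-04  3.8640e-01  1.5709e+00]
2.318306139616843e-09 (-1, -1, -1, -1) [ 2.5120e-01  1.0000e-04 -2.0000e-04 -1.6600e-02  4.5630e-01  2.0000e-04
 -1.5300e-02  4.6190e-01  6.0000e-04  3.8640e-01  1.5709e+00]
```

```bash
cat > plan.py <<'E'
import numpy as np
from scipy.linalg import logm,expm
from scipy.optimize import least_squares
from scipy.spatial.transform import Rotation as R
from kin import fk,fit
LO=np.array([-2.95,-.25,-1.52,.18,-1.44,.02,-3.01]);HI=np.array([2.95,2.06,1.56,2.33,4.58,2.06,3.01])
P=None
def par():
    global P
    if P is None: b=fit()[0];P=(b[2],b[1])
    return P
def ik(t,M,q0,reg=1e-3):
    p,s=par()
    f=lambda q:np.r_[fk(q,p,s)[0]-t,0.3*R.from_matrix(M.T@fk(q,p,s)[1]).as_rotvec(),reg*(q-q0)]
    r=least_squares(f,np.clip(q0,LO+1e-3,HI-1e-3),bounds=(LO,HI))
    return r.x,np.linalg.norm(f(r.x)[:3]),np.linalg.norm(f(r.x)[3:6])/.3
def pose(yaw,pitchdown,roll=0):
    # tool z = forward at yaw, pitched down; tool x = up side
    y,p=np.radians([yaw,pitchdown])
    z=np.array([np.cos(y)*np.cos(p),np.sin(y)*np.cos(p),-np.sin(p)])
    yy=np.array([np.sin(y),-np.cos(y),0]);x=np.cross(yy,z)
    M=np.stack([x,yy,z],1);return M@R.from_euler('z',np.radians(roll)).as_matrix()
def H(t,M):
    T=np.eye(4);T[:3,:3]=M;T[:3,3]=t;return T
def rows(t0,M0,t1,M1,n):
    """straight-line + slerp in n rows; list of (turn deg, offset mm)"""
    rv=R.from_matrix(M0.T@M1).as_rotvec();out=[];T=H(t0,M0)
    for k in range(1,n+1):
        Tk=H(t0+(np.array(t1)-t0)*k/n,M0@R.from_rotvec(rv*k/n).as_matrix())
        D=np.linalg.inv(T)@Tk;out.append((np.degrees(R.from_matrix(D[:3,:3]).as_rotvec()).round(1),(D[:3,3]*1000).round(0)));T=Tk
    return out
def plan(t1,M1,n,state=None,show=True):
    if state is None:
        from workcell import manip
        state=manip.read_state()
    t0=state["eef_pos"];M0=R.from_quat(state["tcp_rot"]).as_matrix();q=np.array(state["joints"])
    rv=R.from_matrix(M0.T@M1).as_rotvec()
    for k in range(1,n+1):
        q,e,a=ik(t0+(np.array(t1)-t0)*k/n,M0@R.from_rotvec(rv*k/n).as_matrix(),q)
        if e>.003 or a>.02 : print("row",k,"IK err",round(e,4),round(a,3))
    print("qend",q.round(2))
    if show:
        for tr,o in rows(t0,M0,np.array(t1),M1,n): print(tr.tolist(),o.tolist())
    return q
E
python3 - <<'E'
from plan import *
for t in ([.36,-.08,.42],[.40,-.05,.42]):
  for p in (60,45,35): print(t,p);plan(t,pose(-13,p),6,show=(p==45))
E
```

```text
[0.36, -0.08, 0.42] 60
row 1 IK err 0.0137 0.057
row 2 IK err 0.0264 0.11
row 3 IK err 0.0378 0.16
row 4 IK err 0.0478 0.204
row 5 IK err 0.0562 0.241
row 6 IK err 0.0627 0.269
qend [ 0.35 -0.25 -0.17  1.56 -0.03  1.57 -1.62]
[0.36, -0.08, 0.42] 45
row 1 IK err 0.0193 0.079
row 2 IK err 0.0379 0.157
row 3 IK err 0.0556 0.233
row 4 IK err 0.0722 0.305
row 5 IK err 0.0877 0.373
row 6 IK err 0.1011 0.432
qend [ 0.32 -0.25 -0.17  1.57  0.01  1.47 -1.67]
[-2.0, 5.5, 1.4] [6.0, -14.0, -32.0]
[-2.0, 5.5, 1.4] [9.0, -14.0, -32.0]
[-2.0, 5.5, 1.4] [11.0, -13.0, -31.0]
[-2.0, 5.5, 1.4] [14.0, -12.0, -30.0]
[-2.0, 5.5, 1.4] [17.0, -11.0, -29.0]
[-2.0, 5.5, 1.4] [19.0, -11.0, -28.0]
[0.36, -0.08, 0.42] 35
row 1 IK err 0.023 0.094
row 2 IK err 0.0453 0.187
row 3 IK err 0.0666 0.278
row 4 IK err 0.0869 0.366
row 5 IK err 0.1059 0.45
row 6 IK err 0.1226 0.526
qend [ 1.35 -0.25 -0.19  1.94 -0.98  1.52 -0.28]
[0.4, -0.05, 0.42] 60
row 1 IK err 0.0125 0.052
row 2 IK err 0.0238 0.099
row 3 IK err 0.0334 0.141
row 4 IK err 0.0411 0.174
row 5 IK err 0.0466 0.199
row 6 IK err 0.0495 0.212
qend [ 0.17 -0.25 -0.18  1.59  0.07  1.5  -1.81]
[0.4, -0.05, 0.42] 45
row 1 IK err 0.0182 0.075
row 2 IK err 0.0357 0.147
row 3 IK err 0.052 0.216
row 4 IK err 0.0668 0.279
row 5 IK err 0.079 0.332
row 6 IK err 0.0861 0.365
qend [-0.06 -0.25 -0.18  1.64  0.32  1.42 -2.1 ]
[-2.0, 5.5, 1.4] [13.0, -19.0, -30.0]
[-2.0, 5.5, 1.4] [15.0, -19.0, -29.0]
[-2.0, 5.5, 1.4] [17.0, -18.0, -28.0]
[-2.0, 5.5, 1.4] [19.0, -18.0, -27.0]
[-2.0, 5.5, 1.4] [21.0, -17.0, -26.0]
[-2.0, 5.5, 1.4] [23.0, -17.0, -24.0]
[0.4, -0.05, 0.42] 35
row 1 IK err 0.022 0.089
row 2 IK err 0.0434 0.178
row 3 IK err 0.064 0.263
row 4 IK err 0.0838 0.345
row 5 IK err 0.1012 0.417
row 6 IK err 0.1025 0.437
qend [-0.56 -0.25 -0.19  1.9   0.85  1.47 -2.84]
```

```bash
python3 - <<'E'
import cv2
a=cv2.imread("pics/w1.png")
cv2.imwrite("pics/w1a.png",cv2.resize(a[0:240,0:240],None,fx=2.5,fy=2.5,interpolation=cv2.INTER_CUBIC))
cv2.imwrite("pics/w1b.png",cv2.resize(a[0:240,300:500],None,fx=2.5,fy=2.5,interpolation=cv2.INTER_CUBIC))
E
```

```text
(no output)
```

View pics/w1a.png

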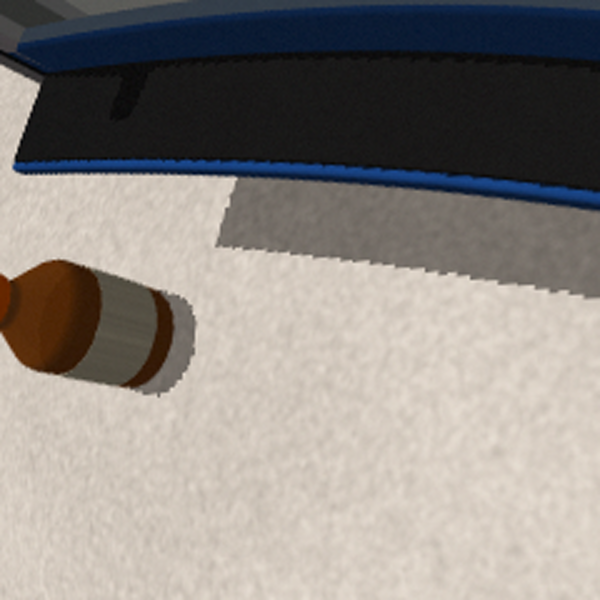

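View pics/w1b.png

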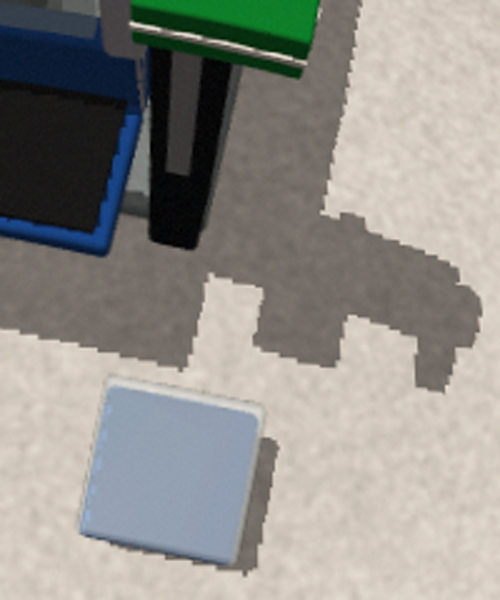

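```bash
python3 - <<'E'
from h import *
from scipy.optimize import brentq
c=manip.get_calibration("wrist")
L=(6,68.8);Rr=(342.8,101.6)
f=lambda z:np.linalg.norm(onz("wrist",L,z,c)-onz("wrist",Rr,z,c))-.4
z=brentq(f,0,.3);a=onz("wrist",L,z,c);b=onz("wrist",Rr,z,c);print("lip z",z,a,b)
y=(a-b)/np.linalg.norm(a-b);y[2]=0;y/=np.linalg.norm(y);x=np.array([y[1],-y[0],0]);print("yaw",np.degrees(np.arctan2(x[1],x[0])))
m=(a+b)/2;o=m+.056*x;print("origin",o)
for p in [(352.4,9.6),(422,26.4)]:
    P=onplane("wrist",p,o-.036*x,x,c);print("mark",P,"screen y",(P-o)@y)
for p in [(360,96),(378.8,99.6)]:
    P=onz("wrist",p,0.,c);print("post foot",P,(P-o)@y,(P-o)@x)
# posts from scene/side
for n,ps in dict(scene=[(240,258),(423,303)],side=[(285,208),(367,357)]).items():
    for p in ps: P=onz(n,p,.012);print(n,P,(P-o)@x,(P-o)@y)
# tip box top corners z .068 and bottle
for p in [(343,151),(405,163),(332,213),(392,227)]: print("tip",onz("wrist",p,.068,c))
for p in [(40,130)]: print("bottle",onz("wrist",p,.06,c))
print("bottle foot",onz("wrist",(62,148),.0,c))
for n,p in (("side",(427,308)),("scene",(437,227))): print("cap top",n,onz(n,p,.13))
print(tri("side",(427,306),"scene",(437,225)))
E
```

```text
lip z 0.1318204392628808 [0.57995824 0.23202523 0.13182044] [ 0.48143483 -0.15565135  0.13182044]
yaw -14.259177283754772
origin [0.58497126 0.02439366 0.13182044]
mark [ 0.49973385 -0.16484612  0.23101699] screen y -0.20440428431100632
mark [ 0.49096705 -0.19934228  0.22953637] screen y -0.23999700793495454
post foot [ 0.53106664 -0.17041659  0.        ] -0.20208560414472088 -0.0042604719746614835
post foot [ 0.52675604 -0.1910829   0.        ] -0.22317694704142713 -0.0033479738057085747
scene [ 0.55424637 -0.17636797  0.012     ] 0.019671009559057182 -0.20214426593759843
scene [0.65394721 0.24593921 0.012     ] 0.012282349424326119 0.23170942308877437
side [ 0.55206823 -0.1736522   0.012     ] 0.016891053707698778 -0.20004865557677884
side [0.64860587 0.24184096 0.012     ] 0.008114998516284836 0.226421812229325
tip [ 0.45553479 -0.15309587  0.068     ]
tip [ 0.44470145 -0.20860141  0.068     ]
tip [ 0.39978123 -0.14295765  0.068     ]
tip [ 0.38744105 -0.19638337  0.068     ]
bottle [0.51542216 0.22906793 0.06      ]
bottle foot [0.50183126 0.24303522 0.        ]
cap top side [0.5231249  0.26487781 0.13      ]
cap top scene [0.54213016 0.26603429 0.13      ]
(array([0.51860099, 0.26474195, 0.12147819]), np.float64(0.009226141342598393))
```

```bash
cat > search.py <<'E'
from plan import *
import sys
rng=np.random.default_rng(0)
o=np.array([.585,.0244,0]);x=np.array([np.cos(np.radians(-14)),np.sin(np.radians(-14)),0]);y=np.array([-x[1],x[0],0])
qh=np.array([ .85,-.1,-.3,2.0,-.3,1.2,-.9])
res=[]
p_,s_=par()
for pitch in (0,15,25,35):
  for yaw in (-75,-60,-45,-30,-14,0,15,30,45,60):
    for sy in (-.1,0,.1):
      ok=[]
      for roll in (0,90,-90):
        M=pose(yaw,pitch,roll)
        s=.03 # contact length behind TCP
        for k in range(6):
          q0=rng.uniform(LO,HI) if k else qh
          c=o-.056*x+sy*y+[0,0,.132]
          t=c+M[:,2]*s; t[2]-=.012/np.cos(np.radians(pitch))
          q,e,a=ik(t,M,q0,1e-5)
          if e<.002 and a<.02:
            q2,e2,a2=ik(t+[0,0,.1],M,q,1e-4)
            if e2<.002 and a2<.02 and np.abs(q2-q).max()<1.2:
              ok.append((roll,q.round(2)))
              break
      if ok: print(pitch,yaw,sy,[(r,q.tolist()) for r,q in ok],flush=True)
E
timeout 500 python3 search.py
```

```text
0 -75 -0.1 [(0, [-1.2, 1.01, 0.64, 1.96, 0.86, 1.3, 2.11]), (90, [-1.2, 1.01, 0.64, 1.96, 0.86, 1.3, 0.54]), (-90, [-0.42, 0.87, -0.29, 1.93, 1.31, 1.89, -2.86])]
0 -75 0 [(0, [-0.44, 0.98, -0.42, 1.71, 1.32, 2.06, 1.93]), (90, [-1.17, 1.02, 0.52, 1.75, 0.84, 1.51, 0.61]), (-90, [-0.62, 0.93, -0.2, 1.72, 1.21, 1.92, -2.75])]
0 -75 0.1 [(0, [-0.67, 1.04, -0.26, 1.47, 1.23, 2.05, 2.07]), (90, [-1.02, 1.04, 0.25, 1.49, 0.93, 1.78, 0.63]), (-90, [-0.87, 1.02, 0.03, 1.48, 1.06, 1.9, -2.58])]
0 -60 -0.1 [(0, [-0.14, 0.92, -0.63, 2.14, 1.63, 2.06, 1.76]), (90, [-0.34, 0.84, -0.42, 2.15, 1.53, 1.89, 0.18]), (-90, [-0.46, 0.81, -0.29, 2.15, 1.48, 1.8, -2.97])]
0 -60 0 [(0, [-0.83, 0.84, -0.02, 1.96, 1.28, 1.69, 1.89]), (90, [-1.68, 1.34, 1.04, 1.99, 0.49, 0.95, 0.84]), (-90, [-0.65, 0.85, -0.22, 1.95, 1.36, 1.81, -2.84])]
0 -60 0.1 [(0, [-1.67, 1.36, 1.05, 1.76, 0.42, 1.13, 2.53]), (90, [-0.95, 0.92, 0.04, 1.73, 1.2, 1.73, 0.46]), (-90, [-0.78, 0.93, -0.18, 1.72, 1.31, 1.87, -2.71])]
0 -45 0 [(0, [-0.27, 0.93, -0.66, 2.16, 1.76, 2.06, 1.8]), (90, [-0.78, 0.79, -0.11, 2.18, 1.51, 1.66, 0.17]),
[... 7735 characters left out ...]
, 0.27, -0.65, 2.29, -1.35, 0.72, 2.31])]
35 45 0.1 [(0, [1.2, 0.47, -1.19, 2.3, -1.44, 0.32, 0.73]), (90, [1.2, 0.47, -1.2, 2.3, -1.44, 0.32, -0.84]), (-90, [1.32, 0.65, -1.38, 2.29, -1.04, 0.14, 1.99])]
35 60 -0.1 [(0, [1.19, 0.48, -0.63, 2.02, -0.84, 1.01, 0.64]), (90, [1.14, 0.46, -0.58, 2.02, -0.86, 1.03, -0.91]), (-90, [0.64, 0.4, 0.0, 2.04, -1.07, 1.19, 2.37])]
35 60 0 [(0, [1.07, 0.44, -0.72, 2.1, -0.97, 0.85, 0.62]), (90, [0.9, 0.39, -0.52, 2.11, -1.06, 0.91, -0.89]), (-90, [1.12, 0.46, -0.78, 2.1, -0.94, 0.83, 2.16])]
35 60 0.1 [(0, [0.54, 0.34, -0.37, 2.15, -1.29, 0.82, 0.7]), (90, [0.74, 0.38, -0.59, 2.14, -1.21, 0.75, -0.92]), (-90, [1.09, 0.53, -1.02, 2.13, -0.94, 0.57, 2.04])]
```

Measured so far:

| Item | Estimate |
|---|---|
| Lip underside | z ≈ 0.132 |
| White line | z ≈ 0.2305, so the lift is about 98 mm |
| Screen | yaw ≈ -14° |
| Tip box | ≈ (0.42, -0.175) |
| Bottle | ≈ (0.515, 0.25) |

A straight approach is out of the arm's reach. A tool yaw of about -45°, coming from the left between the bottle and the lip, works. Next I'll check the route.

```bash
cat > route.py <<'E'
from plan import *
from workcell import manip
s=manip.read_state();q=np.array(s["joints"]);t0=s["eef_pos"];M0=R.from_quat(s["tcp_rot"]).as_matrix()
ex=np.array([np.cos(np.radians(-14)),np.sin(np.radians(-14)),0]);ey=np.array([-ex[1],ex[0],0])
edge=np.array([.531,.038,.132])
def leg(name,t1,M1,n):
    global q,t0,M0
    rv=R.from_matrix(M0.T@M1).as_rotvec();w=0
    for k in range(1,n+1):
        qn,e,a=ik(t0+(t1-t0)*k/n,M0@R.from_rotvec(rv*k/n).as_matrix(),q)
        w=max(w,e+.1*a);dq=np.abs(qn-q).max();q=qn
    print(name,"worst",round(w,4),"q",q.round(2),"ang",np.degrees(np.linalg.norm(rv)).round(0))
    t0,M0=np.array(t1),M1
for yaw,sy,pitch in ((-45,.03,20),(-42,.05,20),(-45,.05,25),(-35,.08,25)):
  for roll in (90,0):
    q=np.array(s["joints"]);t0=s["eef_pos"];M0=R.from_quat(s["tcp_rot"]).as_matrix()
    print(yaw,sy,pitch,roll)
    leg("A",np.array([.44,-.10,.30]),pose(-30,90,30),6)
    leg("B",np.array([.45,.05,.30]),pose(-40,90,roll/2),8)
    leg("C",np.array([.42,.17,.30]),pose(yaw,90,roll),8)
    M=pose(yaw,pitch,roll);c=edge+ey*sy
    T=c+M[:,2]*.03+[0,0,-.0145/np.cos(np.radians(pitch))]
    pre=T-np.array([np.cos(np.radians(yaw)),np.sin(np.radians(yaw)),0])*.09-[0,0,.015]
    leg("D0",pre+[0,0,.08],pose(yaw,60,roll),6)
    leg("D",pre,M,8)
    leg("E",T-[0,0,.015],M,4)
    leg("F",T+[0,0,.1],M,6)
    print(T)
E
python3 route.py
```

```text
-45 0.03 20 90
A worst 0.0 q [ 0.85  0.   -0.69  1.62  0.    1.53 -2.46] ang 61.0
B worst 0.0022 q [ 1.62 -0.25 -1.52  1.61 -0.25  1.54 -2.95] ang 25.0
C worst 0.1613 q [ 1.62 -0.25 -1.26  1.86 -0.69  1.48 -3.01] ang 50.0
D0 worst 0.1579 q [ 1.22 -0.25 -1.23  2.33 -0.89  0.37 -3.01] ang 30.0
D worst 0.2007 q [ 1.38 -0.25 -1.52  2.33 -0.83  0.02 -3.01] ang 40.0
E worst 0.1877 q [ 1.48 -0.25 -1.52  2.33 -0.78  0.02 -3.01] ang 0.0
F worst 0.1523 q [ 1.12 -0.25 -1.14  2.33 -0.72  0.02 -3.01] ang 0.0
[0.55819155 0.04717498 0.10630882]
-45 0.03 20 0
A worst 0.0 q [ 0.85  0.   -0.69  1.62  0.    1.53 -2.46] ang 61.0
B worst 0.0 q [ 0.68  0.01 -0.85  1.61  0.01  1.53 -2.45] ang 20.0
C worst 0.0 q [ 0.53  0.02 -0.99  1.6   0.02  1.53 -2.81] ang 5.0
D0 worst 0.0206 q [ 1.05 -0.25 -1.52  2.01  0.28  0.95 -2.97] ang 30.0
D worst 0.1347 q [ 1.   -0.25 -1.52  2.18  0.59  0.75 -3.01] ang 40.0
E worst 0.1324 q [ 1.17 -0.25 -1.52  2.2   0.67  0.59 -3.01] ang 0.0
F worst 0.1224 q [ 1.09 -0.25 -1.52  2.04  0.72  0.86 -3.01] ang 0.0
[0.55819155 0.04717498 0.10630882]
-42 0.05 20 90
A worst 0.0 q [ 0.85 
[... 2443 characters left out ...]
5.0
E worst 0.1594 q [ 1.37 -0.25 -1.52  2.33 -0.76  0.02 -3.01] ang 0.0
F worst 0.124 q [ 1.09 -0.25 -1.22  2.31 -0.71  0.02 -3.01] ang 0.0
[0.57262587 0.10002855 0.10332247]
-35 0.08 25 0
A worst 0.0 q [ 0.85  0.   -0.69  1.62  0.    1.53 -2.46] ang 61.0
B worst 0.0 q [ 0.68  0.01 -0.85  1.61  0.01  1.53 -2.45] ang 20.0
C worst 0.0 q [ 0.53  0.02 -0.99  1.6   0.02  1.53 -2.64] ang 5.0
D0 worst 0.0056 q [-2.16  0.15  1.56  2.03  0.41  0.97 -3.01] ang 30.0
D worst 0.0003 q [-2.17  1.3   1.4   2.25 -0.23  0.55 -3.01] ang 35.0
E worst 0.0 q [-1.94  1.26  1.38  2.24 -0.21  0.35 -2.94] ang 0.0
F worst 0.0061 q [-2.01  1.01  1.56  2.19  0.15  0.5  -3.01] ang 0.0
[0.57262587 0.10002855 0.10332247]
```

```bash
cat > jp.py <<'E'
from plan import *
from workcell import manip
s=manip.read_state();qs=np.array(s["joints"]);p,sg=par()
ex=np.array([np.cos(np.radians(-14)),np.sin(np.radians(-14)),0]);ey=np.array([-ex[1],ex[0],0])
edge=np.array([.531,.038,.132]);up=np.array([0,0,1.])
yaw,sy,pitch,roll=-45,.03,20,90
M=pose(yaw,pitch,roll);c=edge+ey*sy;b=np.array([np.cos(np.radians(yaw)),np.sin(np.radians(yaw)),0])
T=c+M[:,2]*.03-up*.0145/np.cos(np.radians(pitch))
Q={}
q=np.array([-.44,.59,-.46,2.22,1.53,1.57,.37])
for n,t in (("contact",T),("high",T+.1*up),("under",T-.015*up),("pre",T-.015*up-.09*b),("pre2",T+.05*up-.12*b)):
    q,e,a=ik(t,M,q,1e-3);Q[n]=q;print(n,t.round(3),q.round(2),round(e,4),round(a,3))
if __name__=="__main__":
  qg=Q["pre2"]
  for k in range(0,11):
    qq=qs+(qg-qs)*k/10;t,MM=fk(qq,p,sg)
    # wrist & elbow
    w=t-MM[:,2]*.386
    print(k,t.round(3),"axis",MM[:,2].round(2),"x",MM[:,0].round(2),"wrist",w.round(2))
E
python3 jp.py
```

```text
contact [0.558 0.047 0.106] [-0.42  0.56 -0.5   2.15  1.47  1.52  0.46] 0.0 0.0
high [0.558 0.047 0.206] [-0.38  0.33 -0.53  2.13  1.37  1.5   0.7 ] 0.0 0.0
under [0.558 0.047 0.091] [-0.44  0.59 -0.48  2.15  1.48  1.51  0.43] 0.0 0.0
pre [0.495 0.111 0.091] [-0.58  0.63 -0.56  2.13  1.33  1.64  0.37] 0.0 0.0
pre2 [0.473 0.132 0.156] [-0.59  0.49 -0.62  2.11  1.24  1.7   0.49] 0.0 0.0
0 [ 0.366 -0.145  0.218] axis [ 0.22  0.1  -0.97] x [ 0.98 -0.03  0.22] wrist [ 0.28 -0.19  0.59]
1 [ 0.338 -0.117  0.179] axis [ 0.03  0.08 -1.  ] x [0.94 0.34 0.05] wrist [ 0.33 -0.15  0.56]
2 [ 0.313 -0.103  0.151] axis [-0.14 -0.01 -0.99] x [ 0.75  0.65 -0.11] wrist [ 0.37 -0.1   0.53]
3 [ 0.296 -0.1    0.134] axis [-0.25 -0.16 -0.95] x [ 0.43  0.86 -0.26] wrist [ 0.39 -0.04  0.5 ]
4 [ 0.294 -0.103  0.127] axis [-0.3  -0.33 -0.89] x [ 0.05  0.93 -0.36] wrist [0.41 0.03 0.47]
5 [ 0.308 -0.104  0.126] axis [-0.27 -0.51 -0.81] x [-0.34  0.84 -0.42] wrist [0.41 0.09 0.44]
6 [ 0.336 -0.096  0.13 ] axis [-0.16 -0.67 -0.72] x [-0.67  0.61 -0.42] wrist [0.4  0.16 0.41]
7 [ 0.375 -0.071  0.137] axis [ 0.01 -0.78 -0.62] x [-0.88  0.29 -0.37] wrist [0.37 0.23 0.38]
8 [ 0.417 -0.025  0.145] axis [ 0.22 -0.82 -0.52] x [-0.96 -0.08 -0.28] wrist [0.33 0.29 0.35]
9 [0.453 0.044 0.152] axis [ 0.45 -0.78 -0.43] x [-0.89 -0.43 -0.15] wrist [0.28 0.35 0.32]
10 [0.473 0.132 0.156] axis [ 0.66 -0.66 -0.34] x [-0.71 -0.71 -0.  ] wrist [0.22 0.39 0.29]
```

```bash
cat > seg.py <<'E'
# rows for joint-space segment from current q toward Q[name], fraction range
import sys
from jp import *
def seg(qa,qb,n):
    T0=H(*fk(qa,p,sg));q=qa.copy()
    for k in range(1,n+1):
        T1=H(*fk(qa+(qb-qa)*k/n,p,sg));D=np.linalg.inv(T0)@T1
        tr=np.degrees(R.from_matrix(D[:3,:3]).as_rotvec()).round(1);of=(D[:3,3]*1000).round(0)
        E=H(of/1000,R.from_rotvec(np.radians(tr)).as_matrix());T0=T0@E
        q,e,a=ik(T0[:3,3],T0[:3,:3],q)
        print(tr.tolist(),of.tolist(),"tcp",T0[:3,3].round(3),"err",round(e,3),round(a,3))
    print("qend",q.round(2))
if __name__=="__main__":
    frac=float(sys.argv[2]);seg(qs,qs+(Q[sys.argv[1]]-qs)*frac,int(sys.argv[3]))
E
python3 seg.py pre2 0.4 12
```

```text
contact [0.558 0.047 0.106] [-0.42  0.56 -0.5   2.15  1.47  1.52  0.46] 0.0 0.0
high [0.558 0.047 0.206] [-0.38  0.33 -0.53  2.13  1.37  1.5   0.7 ] 0.0 0.0
under [0.558 0.047 0.091] [-0.44  0.59 -0.48  2.15  1.48  1.51  0.43] 0.0 0.0
pre [0.495 0.111 0.091] [-0.58  0.63 -0.56  2.13  1.33  1.64  0.37] 0.0 0.0
pre2 [0.473 0.132 0.156] [-0.59  0.49 -0.62  2.11  1.24  1.7   0.49] 0.0 0.0
[0.1, -3.8, -6.6] [-12.0, -9.0, 13.0] tcp [ 0.357 -0.135  0.203] err 0.0 0.0
[0.1, -3.8, -6.8] [-11.0, -10.0, 12.0] tcp [ 0.347 -0.125  0.191] err 0.0 0.0
[0.1, -3.7, -6.7] [-8.0, -8.0, 12.0] tcp [ 0.338 -0.118  0.179] err 0.0 0.0
[0.1, -3.7, -6.9] [-7.0, -9.0, 11.0] tcp [ 0.329 -0.111  0.168] err 0.0 0.0
[0.1, -3.6, -6.8] [-6.0, -7.0, 9.0] tcp [ 0.32  -0.107  0.159] err 0.0 0.0
[0.1, -3.7, -6.9] [-4.0, -7.0, 9.0] tcp [ 0.312 -0.103  0.151] err 0.0 0.0
[0.0, -3.6, -6.9] [-3.0, -5.0, 7.0] tcp [ 0.306 -0.101  0.145] err 0.0 0.0
[0.1, -3.6, -6.9] [-2.0, -4.0, 7.0] tcp [ 0.3   -0.1    0.139] err 0.0 0.0
[-0.0, -3.6, -7.0] [-2.0, -3.0, 5.0] tcp [ 0.296 -0.101  0.135] err 0.0 0.0
[-0.0, -3.7, -6.9] [-0.0, -1.0, 4.0] tcp [ 0.294 -0.101  0.131] err 0.0 0.0
[-0.0, -3.7, -6.8] [-1.0, 0.0, 3.0] tcp [ 0.293 -0.102  0.128] err 0.0 0.0
[-0.1, -3.7, -6.9] [0.0, 2.0, 2.0] tcp [ 0.294 -0.103  0.126] err 0.0 0.0
qend [ 0.53  0.06 -0.68  2.05  0.33  1.42 -0.38]
```

Emit:
send_rows --deltas '[{"turn":[0,-3.8,-6.7],"offset":[-12,-9,13],"grip":0},{"turn":[0,-3.8,-6.7],"offset":[-11,-10,12],"grip":0},{"turn":[0,-3.7,-6.8],"offset":[-8,-8,12],"grip":0},{"turn":[0,-3.7,-6.8],"offset":[-7,-9,11],"grip":0},{"turn":[0,-3.6,-6.8],"offset":[-6,-7,9],"grip":0},{"turn":[0,-3.7,-6.9],"offset":[-4,-7,9],"grip":0},{"turn":[0,-3.6,-6.9],"offset":[-3,-5,7],"grip":0},{"turn":[0,-3.6,-6.9],"offset":[-2,-4,7],"grip":0},{"turn":[0,-3.6,-7],"offset":[-2,-3,5],"grip":0},{"turn":[0,-3.7,-6.9],"offset":[0,-1,4],"grip":0},{"turn":[0,-3.7,-6.8],"offset":[-1,0,3],"grip":0},{"turn":[0,-3.7,-6.9],"offset":[0,2,2],"grip":0}]'

```text
time: 3.45
eef_pos: [0.2934, -0.1073, 0.1276]
tcp_rot: [0.724, 0.648, -0.235, 0.03]
contact_force: [-0.9, 0.3, 0.5]
finger_gap: 0.0003
```

```bash
python3 log.py; python3 kin.py|head -2; python3 seg.py pre2 0.5 10
```

```text
3.45 [ 0.2934 -0.1073  0.1276] q [ 0.532  0.067 -0.69   2.054  0.345  1.427 -0.393] F [-0.86  0.3   0.53] gap 0.0003
[[ 0.049  0.952 -0.301]
 [ 0.924 -0.158 -0.348]
 [-0.379 -0.261 -0.888]]
6.02409335382532e-09 (-1, -1, -1, -1) [ 2.5190e-01 -1.0000e-04  0.0000e+00 -1.7600e-02  4.5580e-01  4.0000e-04
 -1.4100e-02  4.6190e-01  6.0000e-04  3.8640e-01  1.5707e+00]
contact [0.558 0.047 0.106] [-0.42  0.56 -0.5   2.15  1.47  1.52  0.46] 0.0 0.0
high [0.558 0.047 0.206] [-0.38  0.33 -0.53  2.13  1.37  1.5   0.7 ] 0.0 0.0
under [0.558 0.047 0.091] [-0.44  0.6  -0.48  2.15  1.48  1.51  0.43] 0.0 0.0
pre [0.495 0.111 0.091] [-0.58  0.63 -0.56  2.13  1.33  1.64  0.37] 0.0 0.0
pre2 [0.473 0.132 0.156] [-0.59  0.5  -0.62  2.1   1.24  1.7   0.49] 0.0 0.0
[-0.2, -3.1, -6.1] [0.0, 3.0, -0.0] tcp [ 0.296 -0.108  0.127] err 0.0 0.0
[-0.3, -3.2, -6.2] [1.0, 5.0, -2.0] tcp [ 0.302 -0.106  0.127] err 0.0 0.0
[-0.2, -3.2, -6.0] [-1.0, 6.0, -2.0] tcp [ 0.308 -0.106  0.127] err 0.0 0.0
[-0.1, -3.4, -6.0] [-1.0, 6.0, -3.0] tcp [ 0.315 -0.105  0.127] err 0.0 0.0
[-0.1, -3.4, -5.9] [-1.0, 8.0, -4.0] tcp [ 0.323 -0.101  0.128] err 0.0 0.0
[-0.1, -3.5, -5.9] [-3.0, 8.0, -5.0] tcp [ 0.332 -0.098  0.129] err 0.0 0.0
[0.0, -3.6, -5.8] [-3.0, 9.0, -6.0] tcp [ 0.342 -0.093  0.13 ] err 0.0 0.0
[0.1, -3.7, -5.7] [-5.0, 10.0, -7.0] tcp [ 0.354 -0.087  0.132] err 0.0 0.0
[0.2, -3.8, -5.7] [-5.0, 11.0, -8.0] tcp [ 0.365 -0.078  0.133] err 0.0 0.0
[0.2, -3.9, -5.5] [-7.0, 10.0, -9.0] tcp [ 0.377 -0.069  0.135] err 0.0 0.0
qend [ 0.17  0.34 -0.89  2.07  0.84  1.62 -0.  ]
```

Emit:
send_rows --deltas '[{"turn":[-0.2,-3.1,-6.1],"offset":[0,3,0],"grip":0},{"turn":[-0.2,-3.2,-6.1],"offset":[1,5,-2],"grip":0},{"turn":[-0.2,-3.2,-6],"offset":[-1,6,-2],"grip":0},{"turn":[-0.1,-3.4,-6],"offset":[-1,6,-3],"grip":0},{"turn":[-0.1,-3.4,-5.9],"offset":[-1,8,-4],"grip":0},{"turn":[-0.1,-3.5,-5.9],"offset":[-3,8,-5],"grip":0},{"turn":[0,-3.6,-5.8],"offset":[-3,9,-6],"grip":0},{"turn":[0.1,-3.7,-5.7],"offset":[-5,10,-7],"grip":0},{"turn":[0.2,-3.8,-5.7],"offset":[-5,11,-8],"grip":0},{"turn":[0.2,-3.9,-5.5],"offset":[-7,10,-9],"grip":0}]'

```text
time: 4.7
eef_pos: [0.3779, -0.0687, 0.1356]
tcp_rot: [0.22, 0.878, -0.41, 0.109]
contact_force: [0.0, 0.4, 0.6]
finger_gap: -0.0002
```

```bash
python3 log.py; python3 kin.py|head -2; python3 seg.py pre2 1 11
```

```text
4.7 [ 0.3779 -0.0687  0.1356] q [ 0.177  0.348 -0.899  2.07   0.847  1.63  -0.009] F [0.04 0.36 0.6 ] gap -0.0002
[[-0.879  0.476  0.011]
 [ 0.297  0.567 -0.768]
 [-0.372 -0.672 -0.64 ]]
1.053980566862131e-08 (-1, -1, -1, -1) [ 2.5180e-01 -1.0000e-04  1.0000e-04 -1.7800e-02  4.5570e-01  1.0000e-04
 -1.4000e-02  4.6220e-01  1.0000e-03  3.8640e-01  1.5707e+00]
contact [0.558 0.047 0.106] [-0.42  0.56 -0.5   2.15  1.47  1.52  0.46] 0.0 0.0
high [0.558 0.047 0.206] [-0.38  0.33 -0.53  2.13  1.37  1.5   0.7 ] 0.0 0.0
under [0.558 0.047 0.091] [-0.44  0.6  -0.48  2.15  1.48  1.51  0.43] 0.0 0.0
pre [0.495 0.111 0.091] [-0.58  0.63 -0.56  2.13  1.33  1.64  0.37] 0.0 0.0
pre2 [0.473 0.132 0.156] [-0.59  0.5  -0.62  2.1   1.24  1.7   0.49] 0.0 0.0
[0.1, -3.5, -4.9] [-7.0, 11.0, -9.0] tcp [ 0.389 -0.058  0.137] err 0.0 0.0
[0.2, -3.6, -4.9] [-9.0, 11.0, -10.0] tcp [ 0.401 -0.045  0.138] err 0.0 0.0
[0.4, -3.7, -4.8] [-9.0, 11.0, -10.0] tcp [ 0.412 -0.032  0.139] err 0.0 0.0
[0.5, -3.7, -4.8] [-11.0, 11.0, -12.0] tcp [ 0.423 -0.015  0.141] err 0.0 0.0
[0.7, -3.8, -4.7] [-12.0, 10.0, -12.0] tcp [0.433 0.001 0.142] err 0.0 0.0
[0.9, -3.8, -4.6] [-13.0, 10.0, -13.0] tcp [0.442 0.02  0.144] err 0.0 0.0
[1.0, -3.9, -4.6] [-14.0, 9.0, -13.0] tcp [0.451 0.039 0.146] err 0.0 0.0
[1.2, -3.8, -4.5] [-16.0, 8.0, -14.0] tcp [0.459 0.061 0.148] err 0.0 0.0
[1.4, -3.9, -4.4] [-16.0, 6.0, -16.0] tcp [0.464 0.083 0.151] err 0.0 0.0
[1.5, -3.9, -4.4] [-18.0, 6.0, -15.0] tcp [0.47  0.106 0.154] err 0.0 0.0
[1.8, -3.9, -4.3] [-19.0, 5.0, -17.0] tcp [0.473 0.132 0.156] err 0.0 0.0
qend [-0.33  0.63 -0.94  2.09  1.35  1.88  0.45]
```

Emit:
send_rows --deltas '[{"turn":[0.1,-3.5,-4.9],"offset":[-7,11,-9],"grip":0},{"turn":[0.2,-3.6,-4.9],"offset":[-9,11,-10],"grip":0},{"turn":[0.4,-3.7,-4.8],"offset":[-9,11,-10],"grip":0},{"turn":[0.5,-3.7,-4.8],"offset":[-11,11,-12],"grip":0},{"turn":[0.7,-3.8,-4.7],"offset":[-12,10,-12],"grip":0},{"turn":[0.9,-3.8,-4.6],"offset":[-13,10,-13],"grip":0},{"turn":[1,-3.9,-4.6],"offset":[-14,9,-13],"grip":0},{"turn":[1.2,-3.8,-4.5],"offset":[-16,8,-14],"grip":0},{"turn":[1.4,-3.9,-4.4],"offset":[-16,6,-16],"grip":0},{"turn":[1.5,-3.9,-4.4],"offset":[-18,6,-15],"grip":0},{"turn":[1.8,-3.9,-4.3],"offset":[-19,5,-17],"grip":0}]'

```text
time: 6.08
eef_pos: [0.4734, 0.1325, 0.1566]
tcp_rot: [-0.313, 0.757, -0.53, 0.22]
contact_force: [0.4, -0.5, 0.3]
finger_gap: 0.0001
```

```bash
python3 log.py; python3 - <<'E'
from h import *
import pickle
c=manip.get_calibration("wrist");pickle.dump(c,open("w2.pkl","wb"))
cv2.imwrite("pics/w2.png",manip.camera("wrist")[:,:,::-1])
E
```

```text
6.075 [0.4734 0.1325 0.1566] q [-0.324  0.639 -0.954  2.093  1.35   1.888  0.443] F [ 0.39 -0.51  0.33] gap 0.0001
[[-0.707 -0.24   0.665]
 [-0.707  0.242 -0.665]
 [-0.001 -0.94  -0.341]]
```

View pics/w2.png

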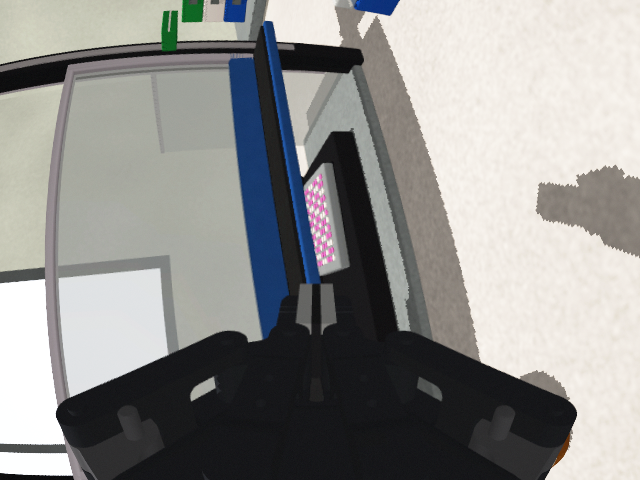

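The wrist camera sees the lip edge-on, from (272,22) to (319,282), and the white line on the green clip near (171,30). I'll measure both heights from this view.

```bash
python3 - <<'E'
import cv2
a=cv2.imread("pics/w2.png")
cv2.imwrite("pics/w2a.png",cv2.resize(a[0:70,140:340],None,fx=4,fy=4,interpolation=cv2.INTER_CUBIC))
cv2.imwrite("pics/w2b.png",cv2.resize(a[0:300,220:340],None,fx=2,fy=2,interpolation=cv2.INTER_CUBIC))
E
```

```text
(no output)
```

View pics/w2a.png

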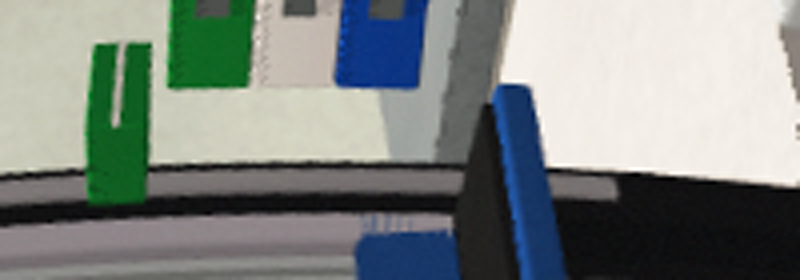

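View pics/w2b.png

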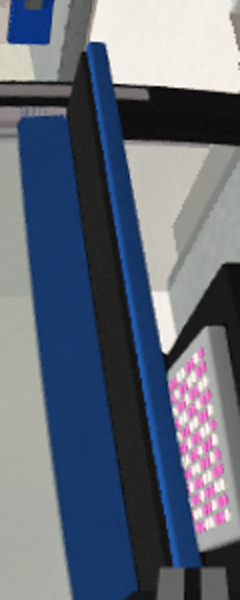

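```bash
cat > meas.py <<'E'
from h import *
import pickle
o=np.array([.585,.0244,0]);yw=np.radians(-14.2);x=np.array([np.cos(yw),np.sin(yw),0]);y=np.array([-x[1],x[0],0])
def m(c,lip,mk):
    for p in lip: P=onplane("wrist",p,o-.056*x,x,c);print("lip",P.round(4),"sy",((P-o)@y).round(4))
    for p in mk: P=onplane("wrist",p,o-.036*x,x,c);print("mark",P.round(4),"sy",((P-o)@y).round(4))
E
python3 - <<'E'
from meas import *
c=pickle.load(open("w2.pkl","rb"))
m(c,[(272.5,22),(297.5,150),(319,280)],[(171,11),(169,31.5)])
cc={}
E
```

```text
lip [ 0.484  -0.1463  0.1281] sy -0.1903
lip [0.5214 0.0014 0.1263] sy -0.0379
lip [0.5473 0.1035 0.128 ] sy 0.0674
mark [ 0.4935 -0.1905  0.2308] sy -0.2308
mark [ 0.5018 -0.1575  0.2312] sy -0.1968
```

```bash
python3 - <<'E'
from meas import *
import json
from scipy.spatial.transform import Rotation as R
c2=pickle.load(open("w2.pkl","rb"))
L=[json.loads(l) for l in open("log.jsonl")]
def W(d):
    T=np.eye(4);T[:3,:3]=R.from_quat(d["tcp_rot"]).as_matrix();T[:3,3]=d["eef_pos"];return T
last=[d for d in L if abs(d["time"]-6.075)<.01 ][-1];first=[d for d in L if abs(d.get("time",0)-1.9)<.03][0]
X=c2["world_to_cam"]@W(last)
c1=dict(intrinsics=c2["intrinsics"],world_to_cam=X@np.linalg.inv(W(first)))
pickle.dump(c1,open("w1.pkl","wb"))
for n,a,b in (("lipR",(342.8,101.6),(272.5,22)),("markL",(352.4,9.6),(169,31.5)),("markR",(422,26.4),(171,11))):
    print(n,tri("wrist",a,"wrist",b,c1,c2))
E
```

```text
Traceback (most recent call last):
KeyError: 'time'
```

```bash
python3 - <<'E'
from meas import *
import json
from scipy.spatial.transform import Rotation as R
c2=pickle.load(open("w2.pkl","rb"))
L=[json.loads(l) for l in open("log.jsonl")]
def W(d):
    T=np.eye(4);T[:3,:3]=R.from_quat(d["tcp_rot"]).as_matrix();T[:3,3]=d["eef_pos"];return T
last=[d for d in L if abs(d.get("time",0)-6.075)<.01 ][-1];first=[d for d in L if abs(d.get("time",0)-1.9)<.03][0]
X=c2["world_to_cam"]@W(last)
c1=dict(intrinsics=c2["intrinsics"],world_to_cam=X@np.linalg.inv(W(first)))
pickle.dump(c1,open("w1.pkl","wb"))
for n,a,b in (("lipR",(342.8,101.6),(272.5,22)),("markL",(352.4,9.6),(169,31.5)),("markR",(422,26.4),(171,11))):
    print(n,tri("wrist",a,"wrist",b,c1,c2))
E
```

```text
lipR (array([ 0.48731244, -0.15189758,  0.12680631]), np.float64(0.0009099953797360032))
markL (array([ 0.50421392, -0.16089698,  0.23163758]), np.float64(0.0011387321037017429))
markR (array([ 0.49588004, -0.19556414,  0.23100307]), np.float64(8.737223240122297e-06))
```

```bash
sed -i 's/edge=np.array.*;up/edge=np.array([.534,.0425,.127]);up/; s/radians(-14)/radians(-13.5)/g' jp.py; cat > leg.py <<'E'
from jp import *
u=T-.022*up
plan(u-.09*b,M,4,s); print('--')
st=dict(s);st["eef_pos"]=u-.09*b;st["tcp_rot"]=R.from_matrix(M).as_quat();st["joints"]=plan(u-.09*b,M,4,s,show=False)
plan(u,M,4,st)
st2=dict(st);st2["eef_pos"]=u;st2["joints"]=plan(u,M,4,st,show=False);plan(u+.13*up,M,8,st2)
E
python3 leg.py
```

```text
contact [0.561 0.052 0.101] [-0.43  0.58 -0.49  2.14  1.47  1.52  0.46] 0.0 0.0
high [0.561 0.052 0.201] [-0.39  0.35 -0.53  2.12  1.38  1.51  0.69] 0.0 0.0
under [0.561 0.052 0.086] [-0.44  0.61 -0.48  2.14  1.49  1.52  0.43] 0.0 0.0
pre [0.497 0.115 0.086] [-0.58  0.65 -0.56  2.11  1.34  1.64  0.36] 0.0 0.0
pre2 [0.476 0.137 0.151] [-0.59  0.52 -0.62  2.09  1.25  1.7   0.48] 0.0 0.0
qend [-0.34  0.8  -0.85  2.1   1.47  1.84  0.33]
[-0.0, 0.1, 0.1] [-1.0, 15.0, 14.0]
[-0.0, 0.1, 0.1] [-1.0, 15.0, 14.0]
[-0.0, 0.1, 0.1] [-1.0, 15.0, 14.0]
[-0.0, 0.1, 0.1] [-1.0, 15.0, 14.0]
--
qend [-0.34  0.8  -0.85  2.1   1.47  1.84  0.33]
qend [-0.19  0.75 -0.78  2.13  1.61  1.71  0.42]
[0.0, 0.0, 0.0] [0.0, -8.0, 21.0]
[0.0, 0.0, 0.0] [-0.0, -8.0, 21.0]
[0.0, 0.0, 0.0] [0.0, -8.0, 21.0]
[0.0, 0.0, 0.0] [0.0, -8.0, 21.0]
qend [-0.19  0.75 -0.78  2.13  1.61  1.71  0.42]
qend [-0.07  0.44 -0.91  2.11  1.47  1.66  0.7 ]
[0.0, 0.0, 0.0] [0.0, -15.0, -6.0]
[0.0, 0.0, 0.0] [0.0, -15.0, -6.0]
[0.0, 0.0, 0.0] [0.0, -15.0, -6.0]
[0.0, 0.0, 0.0] [0.0, -15.0, -6.0]
[0.0, 0.0, 0.0] [0.0, -15.0, -6.0]
[0.0, 0.0, 0.0] [0.0, -15.0, -6.0]
[0.0, 0.0, 0.0] [0.0, -15.0, -6.0]
[0.0, 0.0, -0.0] [0.0, -15.0, -6.0]
```

Emit:
send_rows --deltas '[{"turn":[0,0,0],"offset":[-1,15,14],"grip":0},{"turn":[0,0,0],"offset":[-1,15,14],"grip":0},{"turn":[0,0,0],"offset":[-1,15,14],"grip":0},{"turn":[0,0,0],"offset":[-1,15,14],"grip":0},{"turn":[0,0,0],"offset":[0,-8,21],"grip":0},{"turn":[0,0,0],"offset":[0,-8,21],"grip":0},{"turn":[0,0,0],"offset":[0,-8,21],"grip":0},{"turn":[0,0,0],"offset":[0,-8,21],"grip":0},{"turn":[0,0,0],"offset":[0,0,0],"grip":0}]'

```text
time: 7.25
eef_pos: [0.5621, 0.0446, 0.0814]
tcp_rot: [-0.31, 0.758, -0.531, 0.218]
contact_force: [-0.8, -0.2, 0.4]
finger_gap: -0.0002
```

```bash
python3 log.py; python3 - <<'E'
from h import *
import pickle
c=manip.get_calibration("wrist");pickle.dump(c,open("w3.pkl","wb"))
cv2.imwrite("pics/w3.png",manip.camera("wrist")[:,:,::-1])
E
```

```text
7.25 [0.5621 0.0446 0.0814] q [-0.173  0.738 -0.776  2.132  1.611  1.709  0.426] F [-0.76 -0.23  0.41] gap -0.0002
[[-0.713 -0.239  0.659]
 [-0.701  0.244 -0.67 ]
 [-0.001 -0.94  -0.342]]
```

View pics/w3.png

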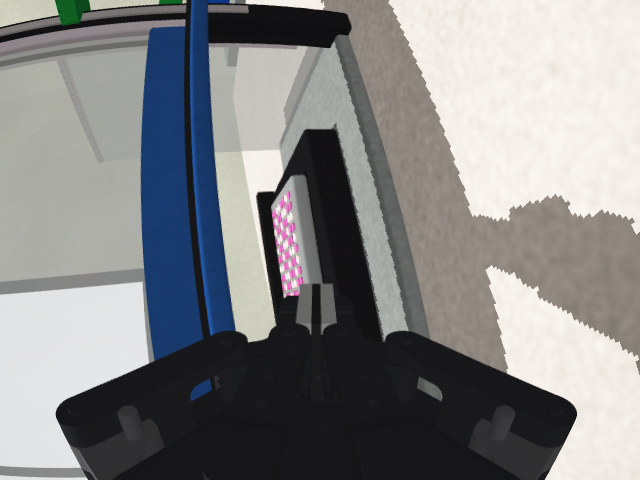

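Emit:
send_rows --deltas '[{"turn":[0,0,0],"offset":[0,0,-5],"grip":0},{"turn":[0,0,0],"offset":[0,-4.7,-1.7],"grip":0},{"turn":[0,0,0],"offset":[0,-4.7,-1.7],"grip":0},{"turn":[0,0,0],"offset":[0,-2.8,-1],"grip":0},{"turn":[0,0,0],"offset":[0,-2.8,-1],"grip":0},{"turn":[0,0,0],"offset":[0,-2.8,-1],"grip":0},{"turn":[0,0,0],"offset":[0,-2.8,-1],"grip":0}]'

```text
time: 8.18
eef_pos: [0.5581, 0.0519, 0.1053]
tcp_rot: [-0.313, 0.757, -0.53, 0.219]
contact_force: [-0.4, -0.0, -3.0]
finger_gap: 0.0
```

Emit:
send_rows --deltas '[{"turn":[0,0,0],"offset":[0,-2.8,-1],"grip":0},{"turn":[0,0,0],"offset":[0,-2.8,-1],"grip":0}]'

```text
time: 8.43
eef_pos: [0.5582, 0.0519, 0.1115]
tcp_rot: [-0.313, 0.757, -0.53, 0.219]
contact_force: [-1.5, -0.2, -2.0]
finger_gap: 0.0003
```

```bash
python3 log.py; python3 - <<'E'
from h import *
cv2.imwrite("pics/w4.png",manip.camera("wrist")[:,:,::-1])
E
```

```text
8.425 [0.5582 0.0519 0.1115] q [-0.16   0.67  -0.816  2.135  1.57   1.707  0.481] F [-1.46 -0.16 -2.02] gap 0.0003
[[-0.708 -0.242  0.663]
 [-0.706  0.243 -0.665]
 [-0.    -0.939 -0.343]]
```

View pics/w4.png

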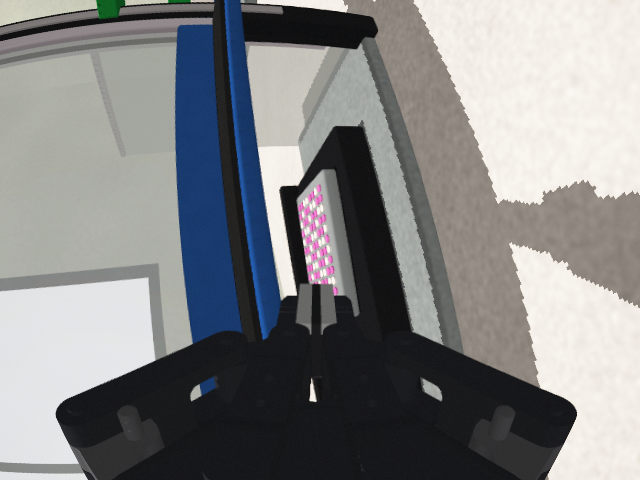

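Contact confirmed: about 3 N down on the fingers, and the upper finger is under the lip edge near (275,325). Pushing on gently.

Emit:
send_rows --deltas '[{"turn":[0,0,0],"offset":[0,-4.7,-1.7],"grip":0},{"turn":[0,0,0],"offset":[0,-4.7,-1.7],"grip":0},{"turn":[0,0,0],"offset":[0,-4.7,-1.7],"grip":0},{"turn":[0,0,0],"offset":[0,-4.7,-1.7],"grip":0},{"turn":[0,0,0],"offset":[0,-4.7,-1.7],"grip":0},{"turn":[0,0,0],"offset":[0,-4.7,-1.7],"grip":0},{"turn":[0,0,0],"offset":[0,-4.7,-1.7],"grip":0},{"turn":[0,0,0],"offset":[0,-4.7,-1.7],"grip":0}]'

```text
time: 9.48
eef_pos: [0.5584, 0.0518, 0.1518]
tcp_rot: [-0.313, 0.757, -0.53, 0.219]
contact_force: [-1.4, 0.9, -2.0]
finger_gap: -0.0003
```

Emit:
send_rows --deltas '[{"turn":[0,0,0],"offset":[0,-4.7,-1.7],"grip":0},{"turn":[0,0,0],"offset":[0,-4.7,-1.7],"grip":0},{"turn":[0,0,0],"offset":[0,-4.7,-1.7],"grip":0},{"turn":[0,0,0],"offset":[0,-4.7,-1.7],"grip":0},{"turn":[0,0,0],"offset":[0,-4.7,-1.7],"grip":0},{"turn":[0,0,0],"offset":[0,-4.7,-1.7],"grip":0},{"turn":[0,0,0],"offset":[0,-2.8,-1],"grip":0},{"turn":[0,0,0],"offset":[0,0,0],"grip":0}]'

```text
time: 10.48
eef_pos: [0.5585, 0.0517, 0.185]
tcp_rot: [-0.313, 0.757, -0.53, 0.22]
contact_force: [-1.3, 1.0, -1.0]
finger_gap: -0.0001
```

```bash
python3 log.py; python3 - <<'E'
from h import *
import pickle
pickle.dump(manip.get_calibration("wrist"),open("w5.pkl","wb"))
cv2.imwrite("pics/w5.png",manip.camera("wrist")[:,:,::-1])
E
```

```text
10.475 [0.5585 0.0517 0.185 ] q [-0.092  0.499 -0.892  2.12   1.491  1.675  0.637] F [-1.28  1.01 -0.99] gap -0.0001
[[-0.708 -0.241  0.664]
 [-0.706  0.243 -0.665]
 [-0.001 -0.94  -0.342]]
```

View pics/w5.png

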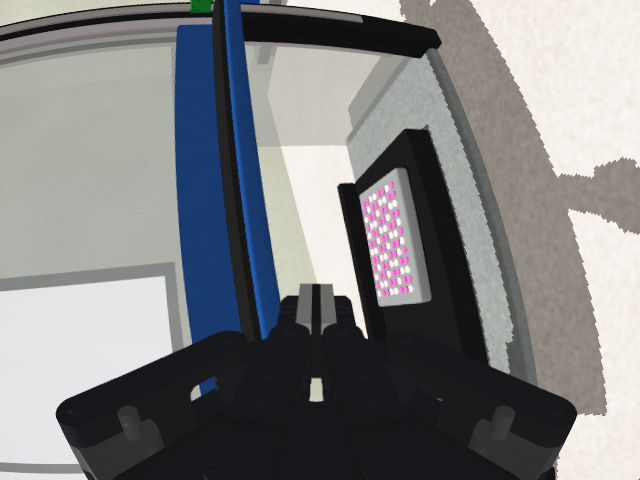

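```bash
sed -i 's/^o=.*$/yw=np.radians(-13.5);x=np.array([np.cos(yw),np.sin(yw),0]);y=np.array([-x[1],x[0],0]);o=np.array([.534,.0425,0])+.056*x/' meas.py
cat > edge.py <<'E'
import sys
from meas import *
def run(img,cal,rowsy):
    a=cv2.imread(img);c=pickle.load(open(cal,"rb"));hsv=cv2.cvtColor(a,cv2.COLOR_BGR2HSV)
    mk=(cv2.inRange(hsv,(100,120,60),(125,255,255))>0)
    for yy in rowsy:
        xs=np.where(mk[yy,:330])[0]
        if len(xs): 
            P=onplane("wrist",(xs.max()+.5,yy),o-.056*x,x,c);print(yy,xs.max(),P.round(4),"sy",((P-o)@y).round(3))
if __name__=="__main__": run(sys.argv[1],sys.argv[2],[int(v) for v in sys.argv[3:]])
E
python3 edge.py pics/w2.png w2.pkl 25 60 100 150 200 250; echo; python3 edge.py pics/w3.png w3.pkl  60 100 150 200 250 300;echo; python3 edge.py pics/w5.png w5.pkl 20 60 100 150 200 250 300
```

```text
25 272 [ 0.4883 -0.1478  0.1271] sy -0.196
60 279 [ 0.5003 -0.0979  0.1265] sy -0.144
100 286 [ 0.5117 -0.0505  0.1269] sy -0.096
150 295 [ 0.5236 -0.0007  0.127 ] sy -0.044
200 304 [0.5339 0.0422 0.1272] sy -0.0
250 313 [0.5432 0.081  0.1275] sy 0.04

60 208 [ 0.5091 -0.0614  0.1271] sy -0.107
100 209 [ 0.5155 -0.0346  0.1275] sy -0.079
150 213 [ 0.5222 -0.0068  0.1272] sy -0.051
200 217 [0.5279 0.0171 0.1274] sy -0.026
250 223 [0.533  0.0384 0.1273] sy -0.004
300 230 [0.5378 0.0584 0.1272] sy 0.016

20 241 [ 0.5013 -0.0937  0.2096] sy -0.14
60 245 [ 0.5095 -0.0596  0.2098] sy -0.105
100 249 [ 0.5162 -0.0318  0.2102] sy -0.076
150 256 [ 0.5232 -0.0026  0.21  ] sy -0.046
200 263 [0.5292 0.0224 0.21  ] sy -0.021
250 271 [0.5346 0.045  0.2099] sy 0.003
300 279 [0.5397 0.0661 0.21  ] sy 0.024
```

```bash
python3 - <<'E'
from meas import *
m(pickle.load(open("w2.pkl","rb")),[],[(171,11),(169,31.5)])
m(pickle.load(open("w1.pkl","rb")),[(342.8,101.6),(6,68.8)],[(352.4,9.6),(422,26.4)])
a=cv2.imread("pics/w2.png")[8:36,155:185].astype(int)
for r in range(0,28,3): print(r+8,[155+int(i) for i in np.where(a[r,:,2]>110)[0]])
E
```

```text
mark [ 0.4969 -0.1977  0.2311] sy -0.2422
mark [ 0.5051 -0.1636  0.2315] sy -0.2071
lip [ 0.4874 -0.1518  0.128 ] sy -0.1998
lip [0.5819 0.2422 0.1299] sy 0.2054
mark [ 0.5058 -0.1606  0.2301] sy -0.2041
mark [ 0.4973 -0.1961  0.2286] sy -0.2405
8 [155, 156, 157, 158, 159, 160, 161, 162, 163, 164, 165, 166, 167, 168, 169, 170, 171, 172, 173, 174, 175, 176, 177, 178, 179, 180, 181]
11 [155, 156, 157, 158, 159, 160, 161, 162, 163, 170, 171, 178, 179, 180, 181]
14 [155, 156, 157, 158, 159, 160, 161, 162, 169, 170, 178, 179, 180, 181]
17 [155, 156, 157, 158, 159, 160, 161, 162, 169, 170, 178, 179, 180, 181]
20 [155, 156, 157, 158, 159, 160, 161, 162, 169, 170, 178, 179, 180, 181]
23 [155, 156, 157, 158, 159, 160, 161, 168, 169, 178, 179, 180, 181, 182, 183, 184]
26 [155, 156, 157, 158, 159, 160, 161, 168, 169, 178, 179, 180, 181, 182, 183, 184]
29 [155, 156, 157, 158, 159, 160, 168, 169, 177, 178, 179, 180, 181, 182, 183, 184]
32 [155, 156, 157, 158, 159, 160, 177, 178, 179, 180, 181, 182, 183, 184]
35 [155, 156, 157, 158, 159, 160, 177, 178, 179, 180, 181, 182, 183, 184]
```

Emit:
send_rows --deltas '[{"turn":[0,0,0],"offset":[0,-3.8,-1.4],"grip":0},{"turn":[0,0,0],"offset":[0,-3.8,-1.4],"grip":0},{"turn":[0,0,0],"offset":[0,-3.8,-1.4],"grip":0},{"turn":[0,0,0],"offset":[0,-2.8,-1],"grip":0},{"turn":[0,0,0],"offset":[0,0,0],"grip":0},{"turn":[0,0,0],"offset":[0,0,0],"grip":0}]'

```text
time: 11.28
eef_pos: [0.5585, 0.0517, 0.1999]
tcp_rot: [-0.313, 0.757, -0.53, 0.219]
contact_force: [-1.6, 0.8, -0.5]
finger_gap: -0.0006
```

```bash
python3 log.py; python3 - <<'E'
from h import *
import pickle
pickle.dump(manip.get_calibration("wrist"),open("w6.pkl","wb"))
cv2.imwrite("pics/w6.png",manip.camera("wrist")[:,:,::-1])
E
python3 edge.py pics/w6.png w6.pkl 20 60 100 150 200 250 300
```

```text
11.275 [0.5585 0.0517 0.1999] q [-0.078  0.465 -0.906  2.114  1.475  1.667  0.671] F [-1.65  0.82 -0.5 ] gap -0.0006
[[-0.708 -0.241  0.664]
 [-0.706  0.243 -0.665]
 [-0.001 -0.94  -0.342]]
20 241 [ 0.5013 -0.0937  0.2246] sy -0.14
60 245 [ 0.5095 -0.0596  0.2248] sy -0.105
100 249 [ 0.5162 -0.0318  0.2252] sy -0.076
150 256 [ 0.5232 -0.0027  0.2249] sy -0.046
200 262 [0.5292 0.0223 0.2254] sy -0.021
250 271 [0.5346 0.0449 0.2248] sy 0.003
300 279 [0.5397 0.0661 0.2249] sy 0.024
```

Emit:
send_rows --deltas '[{"turn":[0,0,0],"offset":[0,-1.9,-0.7],"grip":0},{"turn":[0,0,0],"offset":[0,-1.9,-0.7],"grip":0},{"turn":[0,0,0],"offset":[0,-0.9,-0.3],"grip":0},{"turn":[0,0,0],"offset":[0,0,0],"grip":0},{"turn":[0,0,0],"offset":[0,0,0],"grip":0}]'

```text
time: 11.95
eef_pos: [0.5584, 0.0517, 0.2046]
tcp_rot: [-0.313, 0.757, -0.53, 0.219]
contact_force: [-1.7, 2.0, -2.3]
finger_gap: 0.0
```

```bash
python3 log.py; python3 - <<'E'
from h import *
import pickle
pickle.dump(manip.get_calibration("wrist"),open("w7.pkl","wb"))
cv2.imwrite("pics/w7.png",manip.camera("wrist")[:,:,::-1])
E
python3 edge.py pics/w7.png w7.pkl 20 60 100 150 200 250 300
```

```text
11.95 [0.5584 0.0517 0.2046] q [-0.073  0.454 -0.91   2.112  1.469  1.664  0.683] F [-1.65  1.99 -2.28] gap 0.0
[[-0.708 -0.241  0.664]
 [-0.706  0.243 -0.665]
 [-0.001 -0.94  -0.342]]
20 241 [ 0.5013 -0.0937  0.2293] sy -0.14
60 245 [ 0.5095 -0.0597  0.2295] sy -0.105
100 250 [ 0.5162 -0.0318  0.2294] sy -0.076
150 257 [ 0.5232 -0.0027  0.2292] sy -0.046
200 263 [0.5292 0.0223 0.2297] sy -0.021
250 271 [0.5346 0.0449 0.2295] sy 0.002
300 279 [0.5397 0.0661 0.2296] sy 0.024
```

Emit:
send_rows --deltas '[{"turn":[0,0,0],"offset":[0,5.6,2],"grip":0},{"turn":[0,0,0],"offset":[0,2.8,1],"grip":0},{"turn":[0,0,0],"offset":[0,8,-21],"grip":0},{"turn":[0,0,0],"offset":[0,8,-21],"grip":0},{"turn":[0,0,0],"offset":[0,8,-21],"grip":0},{"turn":[0,0,0],"offset":[0,8,-21],"grip":0},{"turn":[0,0,0],"offset":[0,0,0],"grip":0},{"turn":[0,0,0],"offset":[0,0,0],"grip":0}]'

```text
time: 13.0
eef_pos: [0.4953, 0.115, 0.1943]
tcp_rot: [-0.313, 0.757, -0.53, 0.219]
contact_force: [0.3, 0.5, 0.0]
finger_gap: 0.0001
```

```bash
python3 log.py; python3 - <<'E'
from h import *
import pickle
pickle.dump(manip.get_calibration("wrist"),open("w8.pkl","wb"))
a=manip.camera("wrist")[:,:,::-1];cv2.imwrite("pics/w8.png",a)
cv2.imwrite("pics/w8a.png",cv2.resize(a[0:100,140:300],None,fx=5,fy=5,interpolation=cv2.INTER_CUBIC))
E
python3 edge.py pics/w8.png w8.pkl 20 30 60 100 150 200 250 
```

```text
13.0 [0.4953 0.115  0.1943] q [-0.249  0.527 -0.957  2.09   1.354  1.827  0.566] F [0.26 0.5  0.03] gap 0.0001
[[-0.708 -0.241  0.663]
 [-0.706  0.243 -0.666]
 [-0.    -0.94  -0.342]]
20 211 [ 0.4912 -0.1358  0.2291] sy -0.183
30 211 [ 0.4945 -0.122   0.2293] sy -0.169
60 212 [ 0.5033 -0.0852  0.2294] sy -0.131
100 214 [ 0.5132 -0.044   0.2295] sy -0.089
150 218 [ 0.5236 -0.0009  0.2293] sy -0.045
200 222 [0.5325 0.0361 0.2298] sy -0.007
250 228 [0.5404 0.0693 0.2297] sy 0.028
```

View pics/w8.png

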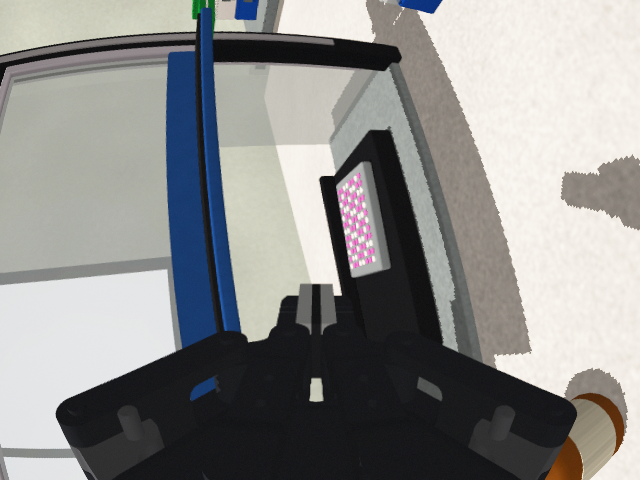

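View pics/w8a.png

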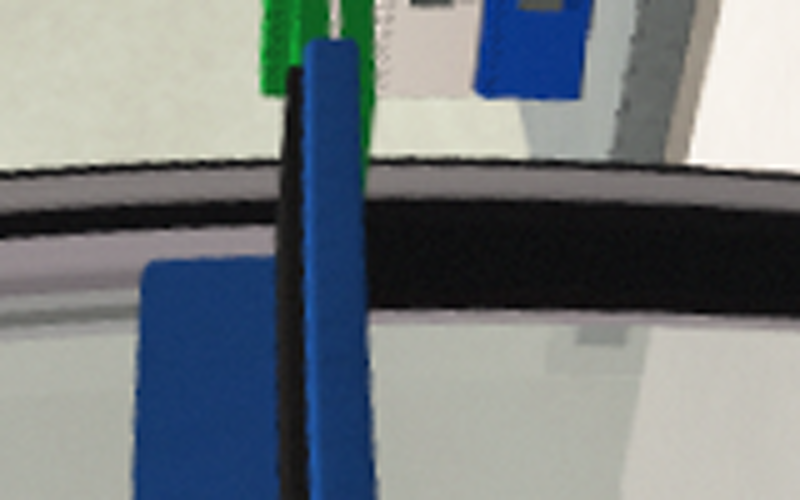

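```bash
python3 - <<'E'
from meas import *
a=cv2.imread("pics/w8.png")
for r in range(0,9): print(r,a[r,200:214,2].tolist())
c=pickle.load(open("w8.pkl","rb"))
m(c,[(211.5,12),(211.5,20)],[(206.8,1),(206.8,4),(206.8,7)])
E
```

```text
0 [15, 15, 19, 17, 18, 65, 161, 186, 26, 17, 13, 15, 15, 13]
1 [14, 12, 15, 17, 15, 45, 172, 186, 39, 15, 16, 18, 16, 12]
2 [16, 18, 15, 14, 15, 32, 186, 174, 46, 17, 14, 16, 11, 14]
3 [13, 15, 14, 16, 13, 15, 203, 165, 68, 16, 14, 14, 15, 15]
4 [15, 14, 15, 15, 15, 50, 147, 165, 78, 15, 15, 17, 16, 15]
5 [13, 16, 14, 14, 17, 55, 153, 169, 62, 15, 15, 15, 14, 15]
6 [15, 14, 16, 15, 17, 60, 163, 186, 12, 17, 15, 12, 16, 18]
7 [14, 14, 18, 19, 18, 25, 136, 131, 44, 17, 17, 18, 15, 15]
8 [14, 23, 27, 23, 24, 22, 24, 22, 22, 23, 21, 17, 18, 16]
lip [ 0.4884 -0.1474  0.2289] sy -0.1953
lip [ 0.4912 -0.1358  0.2291] sy -0.1833
mark [ 0.4976 -0.1947  0.2314] sy -0.2391
mark [ 0.4989 -0.1895  0.2314] sy -0.2338
mark [ 0.5001 -0.1844  0.2314] sy -0.2286
```

Emit:
send_rows --deltas '[{"turn":[0,0,0],"offset":[0,-8,21],"grip":0},{"turn":[0,0,0],"offset":[0,-8,21],"grip":0},{"turn":[0,0,0],"offset":[0,-8,21],"grip":0},{"turn":[0,0,0],"offset":[0,-8,21],"grip":0},{"turn":[0,0,0],"offset":[0,-2.8,-1],"grip":0},{"turn":[0,0,0],"offset":[0,-2.8,-1],"grip":0},{"turn":[0,0,0],"offset":[0,-1.9,-0.7],"grip":0},{"turn":[0,0,0],"offset":[0,0,0],"grip":0}]'

```text
time: 14.05
eef_pos: [0.5583, 0.0524, 0.2038]
tcp_rot: [-0.313, 0.757, -0.53, 0.22]
contact_force: [-0.9, -0.4, -0.6]
finger_gap: 0.0004
```

```bash
python3 log.py
```

```text
14.05 [0.5583 0.0524 0.2038] q [-0.072  0.457 -0.913  2.112  1.471  1.666  0.681] F [-0.86 -0.43 -0.56] gap 0.0004
[[-0.707 -0.241  0.664]
 [-0.707  0.243 -0.664]
 [-0.001 -0.939 -0.343]]
```

Emit:
send_rows --deltas '[{"turn":[0,0,0],"offset":[0,-1.4,-0.5],"grip":0},{"turn":[0,0,0],"offset":[0,-1.3,-0.5],"grip":0},{"turn":[0,0,0],"offset":[0,0,0],"grip":0},{"turn":[0,0,0],"offset":[0,0,0],"grip":0}]'

```text
time: 14.55
eef_pos: [0.5583, 0.052, 0.2062]
tcp_rot: [-0.313, 0.757, -0.53, 0.219]
contact_force: [-1.1, 0.9, -3.2]
finger_gap: -0.0
```

```bash
python3 log.py; python3 - <<'E'
from h import *
import pickle
pickle.dump(manip.get_calibration("wrist"),open("w9.pkl","wb"))
cv2.imwrite("pics/w9.png",manip.camera("wrist")[:,:,::-1])
E
python3 edge.py pics/w9.png w9.pkl 20 40 60 80 100 150 200 250 300
```

```text
14.55 [0.5583 0.052  0.2062] q [-0.069  0.451 -0.915  2.111  1.468  1.664  0.687] F [-1.07  0.86 -3.22] gap -0.0
[[-0.708 -0.242  0.664]
 [-0.706  0.243 -0.665]
 [-0.001 -0.939 -0.343]]
20 241 [ 0.5013 -0.0936  0.2309] sy -0.14
40 244 [ 0.5056 -0.0756  0.2304] sy -0.122
60 245 [ 0.5095 -0.0595  0.2311] sy -0.105
80 248 [ 0.513  -0.045   0.2308] sy -0.09
100 250 [ 0.5162 -0.0317  0.231 ] sy -0.076
150 257 [ 0.5232 -0.0025  0.2308] sy -0.046
200 264 [0.5292 0.0225 0.2308] sy -0.021
250 272 [0.5346 0.0451 0.2307] sy 0.003
300 280 [0.5397 0.0663 0.2308] sy 0.024
```

Emit:
send_rows --deltas '[{"turn":[0,0,0],"offset":[0,-0.5,-0.2],"grip":0},{"turn":[0,0,0],"offset":[0,0,0],"grip":0},{"turn":[0,0,0],"offset":[0,0,0],"grip":0},{"turn":[0,0,0],"offset":[0,5.6,2],"grip":0},{"turn":[0,0,0],"offset":[0,5.6,2],"grip":0},{"turn":[0,0,0],"offset":[0,8,-21],"grip":0},{"turn":[0,0,0],"offset":[0,8,-21],"grip":0},{"turn":[0,0,0],"offset":[0,8,-21],"grip":0},{"turn":[0,0,0],"offset":[0,8,-21],"grip":0},{"turn":[0,0,0],"offset":[0,8,-21],"grip":0},{"turn":[0,0,0],"offset":[0,0,0],"grip":0},{"turn":[0,0,0],"offset":[0,0,0],"grip":0}]'

```text
time: 16.1
eef_pos: [0.4794, 0.1308, 0.1934]
tcp_rot: [-0.313, 0.757, -0.53, 0.219]
contact_force: [-0.1, -0.7, -0.4]
finger_gap: 0.0002
```

```bash
python3 log.py; python3 - <<'E'
from h import *
import pickle
pickle.dump(manip.get_calibration("wrist"),open("w10.pkl","wb"))
a=manip.camera("wrist")[:,:,::-1];cv2.imwrite("pics/w10.png",a)
cv2.imwrite("pics/w10a.png",cv2.resize(a[0:100,140:300],None,fx=5,fy=5,interpolation=cv2.INTER_CUBIC))
for r in range(0,14): print(r,a[r,192:218,2].tolist())
E
python3 edge.py pics/w10.png w10.pkl 20 30 60 100 150 200 250 
```

```text
16.1 [0.4794 0.1308 0.1934] q [-0.294  0.547 -0.969  2.076  1.325  1.868  0.538] F [-0.07 -0.69 -0.39] gap 0.0002
[[-0.709 -0.241  0.663]
 [-0.706  0.242 -0.666]
 [-0.    -0.94  -0.342]]
0 [121, 20, 19, 17, 14, 15, 22, 52, 71, 77, 78, 78, 79, 78, 79, 65, 16, 15, 11, 16, 18, 13, 152, 205, 198, 185]
1 [107, 19, 13, 18, 13, 15, 22, 61, 76, 76, 78, 80, 80, 78, 79, 69, 13, 15, 13, 16, 17, 9, 147, 205, 188, 193]
2 [94, 22, 16, 14, 16, 15, 24, 58, 65, 75, 80, 80, 79, 78, 79, 72, 13, 14, 17, 17, 16, 40, 150, 203, 198, 205]
3 [105, 21, 15, 15, 17, 14, 17, 42, 59, 58, 56, 50, 44, 50, 57, 41, 12, 16, 17, 16, 17, 61, 199, 228, 184, 172]
4 [79, 20, 19, 15, 14, 12, 16, 17, 18, 15, 17, 15, 29, 16, 16, 20, 17, 18, 10, 16, 15, 80, 164, 197, 185, 204]
5 [33, 15, 16, 11, 18, 17, 16, 16, 16, 18, 14, 20, 163, 145, 18, 15, 19, 14, 13, 17, 18, 63, 215, 198, 204, 178]
6 [21, 20, 17, 15, 16, 14, 17, 11, 16, 17, 15, 80, 182, 141, 42, 14, 14, 16, 15, 13, 14, 72, 197, 204, 197, 191]
7 [56, 13, 13, 15, 18, 19, 14, 15, 16, 15, 16, 94, 177, 132, 37, 14, 14, 15, 14, 15, 16, 79, 207, 203, 196, 204]
8 [76, 19, 15, 19
[... 268 characters left out ...]
169, 13, 13, 16, 15, 12, 16, 26, 136, 201, 198, 206, 204]
11 [23, 18, 16, 17, 18, 21, 13, 15, 18, 16, 14, 43, 186, 152, 32, 16, 14, 14, 17, 16, 28, 177, 199, 203, 175, 188]
12 [23, 18, 16, 17, 19, 20, 14, 14, 17, 14, 15, 97, 202, 136, 36, 15, 15, 12, 18, 13, 35, 140, 219, 192, 196, 204]
13 [19, 18, 14, 16, 18, 18, 17, 15, 14, 17, 14, 86, 169, 133, 38, 14, 15, 16, 14, 12, 40, 149, 192, 200, 172, 188]
20 253 [ 0.4883 -0.1479  0.1845] sy -0.196
30 206 [ 0.4922 -0.1317  0.2312] sy -0.179
60 207 [ 0.5017 -0.0919  0.231 ] sy -0.138
100 208 [ 0.5125 -0.0472  0.2316] sy -0.092
150 211 [ 0.5237 -0.0006  0.2317] sy -0.044
200 215 [0.5333 0.0394 0.232 ] sy -0.003
250 221 [0.5419 0.0753 0.2316] sy 0.034
```

View pics/w10a.png

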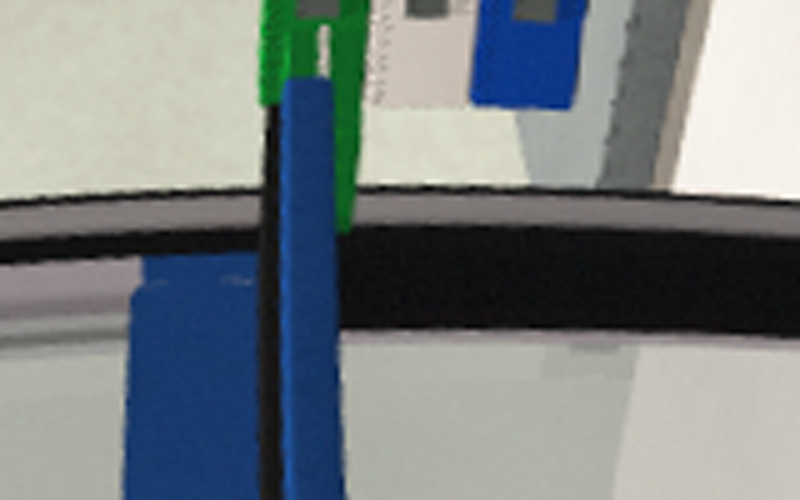

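```bash
python3 - <<'E'
from meas import *
c=pickle.load(open("w10.pkl","rb"))
m(c,[(206.5,30)],[(204.4,6),(204.2,10),(204.2,13)])
E
```

```text
lip [ 0.4922 -0.1317  0.2312] sy -0.1792
mark [ 0.4967 -0.1987  0.2315] sy -0.2432
mark [ 0.4984 -0.1915  0.2317] sy -0.2358
mark [ 0.4997 -0.1862  0.2317] sy -0.2304
```

Emit:
send_rows --deltas '[{"turn":[0,0,0],"offset":[0,8,-21],"grip":0},{"turn":[0,0,0],"offset":[0,8,-21],"grip":0},{"turn":[0,0,0],"offset":[0,0,0],"grip":0},{"turn":[0,0,0],"offset":[0,0,0],"grip":0}]'

```text
time: 16.65
eef_pos: [0.4479, 0.1622, 0.1929]
tcp_rot: [-0.312, 0.757, -0.53, 0.219]
contact_force: [0.5, 0.3, 0.2]
finger_gap: -0.0003
```

```bash
python3 log.py; python3 - <<'E'
from h import *
import pickle
pickle.dump(manip.get_calibration("wrist"),open("w11.pkl","wb"))
cv2.imwrite("pics/w11.png",manip.camera("wrist")[:,:,::-1])
a=manip.camera("side")[:,:,::-1];b=manip.camera("scene")[:,:,::-1]
cv2.imwrite("pics/fin.png",cv2.resize(np.hstack([a,b]),(800,300)))
for n,im in (("side",a),("scene",b)):
    d=cv2.absdiff(im,cv2.imread(f"pics/{n}0.png")).max(2)
    print(n,"plate region diff",d[250:300,250:300].mean() if n=="side" else d[270:312,255:325].mean())
E
python3 edge.py pics/w11.png w11.pkl 45 60 100 150 200 250
```

```text
16.65 [0.4479 0.1622 0.1929] q [-0.386  0.586 -0.983  2.042  1.267  1.941  0.485] F [0.54 0.3  0.21] gap -0.0003
[[-0.709 -0.241  0.663]
 [-0.705  0.243 -0.666]
 [-0.    -0.94  -0.342]]
side plate region diff 9.13
scene plate region diff 2.2105442176870747
45 202 [ 0.4933 -0.1271  0.232 ] sy -0.174
60 203 [ 0.4986 -0.105   0.2313] sy -0.152
100 204 [ 0.5109 -0.0535  0.2317] sy -0.099
150 207 [5.239e-01 3.000e-04 2.316e-01] sy -0.043
200 211 [0.5349 0.0464 0.2317] sy 0.004
250 216 [0.5449 0.0878 0.232 ] sy 0.047
```

View pics/fin.png

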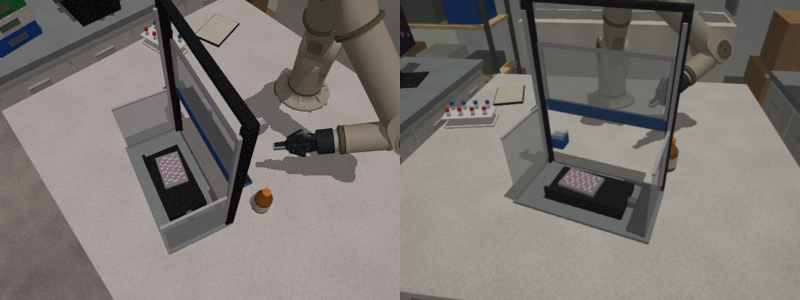

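View pics/w11.png

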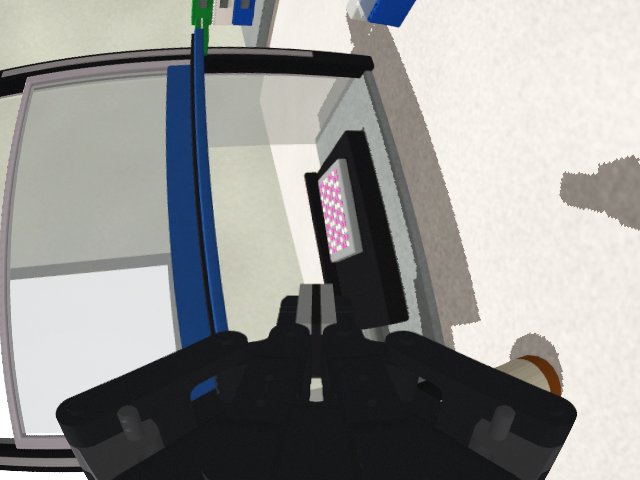

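The final pictures show the sash standing with the lip underside at 0.2317, and the line measured at 0.2316. The hand is clear of everything. The plate, bottle and tip box are in their places. Handing in.

```bash
python3 -c "
from workcell import manip
print(manip.sign_off())"
```

```text
the job is handed in; nothing more can be done
None
```

I raised the window until the underside of the lip was level with the white line, left it standing there, and handed the job in after 16.8 s. No verdict was reported.

- **Method:** A straight-on approach was out of the arm's reach. I came in from the left between the bottle and the lip, with the fingers shut, and pushed only from beneath. The readings taken during the push were about 1 to 3 N. I stopped about 2 mm short and backed out to compare lip and line in one picture. I then went back in to finish the lift, dropped the fingers clear and withdrew.
- **Final height:** The lip underside measures about 231.7 mm above the bench and the white line about 231.6 mm, both from the wrist camera. The first wrist view disagreed, putting the line at 228.6 to 230.1 mm; I went by the later, more consistent views. The camera calibration is only good to about 2 mm, so they could be off level by a millimetre or so.
- **Other checks:** After withdrawing, the sash stood still and the force reading was close to zero. The plate, bottle, tip box and marker look unmoved in the pictures. I did not measure the bystanders again, and a picture difference over the plate in the side view was not clean (9 grey levels), probably from the lighting or the moved sash.

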